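Deburr the inner rim of a ring band

ROBOT

A 7-joint arm with a two-finger parallel gripper is mounted at the origin on a cart in front of the work surface, level with it; the furniture and walls round the work are solid. World frame = base frame: x ahead of the robot, y to its left, z up, the work surface at z = 0. Lengths are in m, angles in rad, forces in N, time in s.
With the tool pointing down it reaches from about 0.4 to 0.925 m from the base axis. Payload 5.6 kg.
Tool frame: the origin (TCP) lies midway between the tips of the shut fingers; the grasp point (between the pads) lies 19 mm behind it; y points along the fingers, x is the direction in which the jaws open and shut, and the axes are right-handed (so a half turn about y gives the same grasp; the last joint's range is limited). The gripper opens to 85 mm and grips with 20 to 120 N. Pads are 22 mm wide; open, the fingers measure 114 mm over their backs; the gripper's body (76 mm by 85 mm) begins 54 mm behind the grasp point. The pads swing forward as they close: fully open they stand 13 mm farther back than shut.
Start: joints at [-1.247, 0.468, -0.012, 1.603, 0.006, 1.071, -0.056], TCP at [0.233, 0.607, 0.231] pointing down, gripper open.
Joint ranges: [-2.53, 2.53], [-0.31, 2.02], [-1.57, 1.55], [0.28, 2.44], [-1.29, 4.43], [0.15, 1.84], [-2.92, 2.92]. Speed limits (rad/s): [2.57, 2.57, 3.14, 3.14, 3.14, 3.14, 3.14].

INTERFACE

Orientations are given as a rotation vector (axis times angle).
In Python, from cell import ctrl gives the robot as it stands.
- The arm moves only by the shell command python3 -m handwheel 'ROWS' [FORCE]. ROWS is JSON, a list of rows, each an object of numbers: "x", "y", "z": the shift along the tool's x, y, z scaled (see below); "spin": the turn about the tool's y scaled (see below); "gripper": the opening, from -1 (shut) to 1 (fully open). A call has 1 to 8 rows; each row is the pose to reach, as a shift and turn from the pose commanded when the call began, along the tool's axes at that moment; what a row does not reach only later rows make up. The controller multiplies each number of a shift by 750 mm and each number of a turn by 0.5 rad. A row lasts 1/8 s, in which the tool goes at most 62.5 mm and 10.7 degrees, less where a joint would pass 70% of its speed; a pose out of reach is approached as far as the arm can. A call with a number of a shift or a turn outside -1 to 1 is refused whole. A call with a gripper value outside its range is refused whole. The fingers move at their own pace and stop on an object; FORCE is the grip in N (left out, the last holds). Time passes only in rows, so rows that repeat a pose let the fingers close. It gives the time, the measured TCP pose, the force and the opening at its end, in the units of the state.
- ctrl.state(): the state, without advancing time (a new reading comes with each control period).
- ctrl.capture(name): name is "side" or "top" or "wrist"; returns (picture, depth): 400x640x3 uint8, red, green, blue; 400x640 float32, m along the optical axis (not along the pixel's ray), 0 where there is no reading.
- ctrl.camera_model(name): a dict with "fx", "fy", "cx", "cy" (pixels), "rvec" (rotation vector, rad) and "tvec" (3), from world to camera coordinates, as OpenCV has them. Camera axes: x right, y down, z forward; pixel columns grow to the right and rows downward; lengths in m; the calibration is good to about 2 mm. A picture is of the moment at which its call begins: read the wrist's pose just before it. camera_model takes no time and is no camera call; for the wrist camera it gives the pose at the moment of the call.
- ctrl.finish_job(): hands the job in, once; it reports no verdict.
Trained networks look in the newest picture that a camera, given by its name, has taken for a name from the list of things; names that differ only in an ending like _2 or _b are one class to them, and where a whole thing is asked for, a point or a joint stands for the part that bears it (a point fixed in the world has none). Each returns a list of dicts, best first, with "conf" (0 to 1); they miss things now and then, are a little off and sometimes report something else, mostly with a low value. They report only what shows in the picture. A call takes as long as a camera call. They do not tell look-alikes from the thing itself.
- ctrl.outline_of(name, camera): "region" (400x640 bool, what is visible of it) and "position" ([column, row] in pixels, amid what is visible of it).
- ctrl.pinpoint(name, camera): "position" ([column, row] in pixels: a listed point, or the origin of a listed thing).
The state is a dict: "time": time; "q": joint angles; "joint_vel": joint speeds; "effort": joint torques, N m; "tool_pos": TCP position; "tool_rot": TCP orientation; "wrist_force": force on the tool from outside, world axes, zero at the start; "torque": the same for the moment, N m; "gripper_width": finger opening in m.
Only numpy, scipy, OpenCV 4.12 (cv2) and the standard library are available. Lean on these libraries where they do the work, as an engineer would, in place of code of your own. Each camera call takes 0.05 s, during which the arm holds its last target.

TASK

Take the green-handled deburring tool from its wooden stand and, starting at the blue dot and going anticlockwise (seen from above), run its cone blade one full lap round the inner rim edge of the silver ring band, back to the dot, keeping it upright and in light contact all the way: the soft silver must never feel more than 10 N. Then put the tool back upright in its stand, fully seated, let go, and leave the loupe, the lidded pot and the pliers where they are.

Things in the scene. Friction and masses are not known exactly. Their poses are not given: they have to be found in the camera images.
- deburrer: loose deburring tool, 90 g, standing tip down in the stand. Origin at the blade tip, z up the tool. From the tip: steel cone blade 0-10 mm (dia 3 mm at the tip, evenly to 15 mm), shank dia 8 to 30 mm, brass collar dia 26 from 30 to 34 mm, green square handle 16 x 16 from 34 to 84 mm (flats face x and y). Rigid; the cone works on every side. Gripped about 58 mm above the tip, fingers clear the rim.
- band: silver ring band fixed upright in the block. Origin: bore centre at the upper rim, 48 mm above the bench, 14 mm above the block; z up, +x to the blue dot, +y 90 deg anticlockwise. Hand-rolled: bore dia about 44 mm, 34 deep, wall 2.6; up to 2 mm out of round in radius and rim up to 1.7 mm higher or lower round the lap, in unknown directions: feel it. About 5 N/mm with the tool in hand; 2-6 N is good.
- holder: fixed square wooden block 78 x 78 x 34 mm round the band, short brass clamp screw on its +y side, any yaw. Origin at its centre on the bench; +x to the blue dot (dia 9 mm, on top, 32.5 mm out). To work, the tool is upright, the cone leans outward on the band's inner rim edge with its tip about 5 mm (3 to 7) below the mean rim; at 5 mm the tip runs on a ring path of about 17.5 mm radius.
- stand: fixed dark wooden tool stand, 54 x 54 x 40 mm, with one upright through-hole of 19.5 mm diameter at its centre. Origin at the centre of its underside on the bench. The tool's collar rests on its top, the tip then 10 mm above the bench.
- loupe: loose black loupe, 38 mm dia, 32 mm high, bystander; origin at the centre of its underside
- flux_pot: loose glass pot with white lid, 45 mm dia, 25 mm high, bystander; origin at the centre of its underside
- pliers: loose steel half-round pliers, 47 x 80 x 12 mm, lying flat, bystander; origin at the centre of the underside
Things that resemble listed ones, but are neither listed nor needed, are in the scene too. What is shaped like the stand but red or turquoise is not meant.

How it is judged:
By the outcome, as a careful person would: the job done as asked, in the order asked, and still so for the second after the job is handed in, with the robot touching nothing.
It also fails if it takes over 72 s, if anything falls off the work surface, if the arm or the gripper's body presses on something with over 40 N, if the wrist force passes 120 N, or if a joint passes its speed limit or range.

## Working session

There is one attempt and no reset: what is moved stays moved. The work goes in short steps, Python scripts to look and compute and a shell command to move; the robot and the scene stay as the last step left them, time stands still between calls to the robot, and variables do not carry over. Pictures are saved under pics/ and viewed, and the job is handed in when it is done.

```bash
ls -la; mkdir -p pics
python3 - <<'E'
from cell import ctrl
import cv2
print(ctrl.state())
for c in ["side","top","wrist"]:
    p,d=ctrl.capture(c); cv2.imwrite(f"pics/{c}0.png",p[:,:,::-1])
    print(c,ctrl.camera_model(c))
    for n in ["deburrer","band","holder","stand","loupe","flux_pot","pliers"]:
        print(n,[(r["conf"],r["position"]) for r in ctrl.pinpoint(n,c)][:3]) if c!="wrist" else 0
E
```

```text
total 12
drwxr-xr-x  3 agent agent 4096 Dec  6 12:24 .
drwxr-xr-x 23 root  root  4096 Dec  6 12:24 ..
drwxr-xr-x  2 agent agent 4096 Dec  6 12:24 pics
{'time': 0.0, 'q': array([-1.24704386,  0.4683781 , -0.01160944,  1.60368436,  0.00601469,
        1.07139925, -0.05630867]), 'joint_vel': array([-0.0008499 , -0.00094253,  0.00046618, -0.00095996, -0.00020538,
       -0.00097968,  0.00044319]), 'effort': array([ 2.74950953e-04, -5.32386374e+01,  2.16278544e-02, -2.51309556e+01,
        1.13923990e-02,  7.54758599e-03, -6.42486299e-06]), 'tool_pos': array([0.23293466, 0.60619692, 0.2303126 ]), 'tool_rot': array([-1.36187523, -0.93386485,  0.93622653]), 'wrist_force': array([ 0.04723856, -0.01716852,  0.49176002]), 'torque': array([-0.02570699, -0.03746508,  0.04755854]), 'gripper_width': 0.08546408954225776}
side {'fx': 372.9991256761713, 'fy': 372.9991256761713, 'cx': 320.1366508992258, 'cy': 201.2845078258922, 'rvec': array([ 2.00086409, -0.57867406,  0.34356412]), 'tvec': array([-0.44310811,  0.16856063,  0.66722513])}
deburrer [(0.71, [362.9, 250.1])]
band [(0.57, [304.5, 210.5]), 
[... 243 characters left out ...]
393.2227627887154, 'fy': 393.2227627887154, 'cx': 322.0018264028826, 'cy': 203.09474284409816, 'rvec': array([ 2.21027234, -1.99797436,  0.21054658]), 'tvec': array([-0.07671479,  0.52267332,  0.87434942])}
deburrer [(0.46, [385.3, 219.5])]
band [(0.68, [322.7, 235.6])]
holder []
stand [(0.97, [252.9, 235.6]), (0.93, [421.0, 254.1]), (0.78, [424.8, 305.6])]
loupe [(0.69, [301.8, 153.2]), (0.41, [347.1, 159.9])]
flux_pot [(0.55, [349.6, 161.7])]
pliers [(0.55, [262.6, 156.5])]
wrist {'fx': 341.5933826485294, 'fy': 341.5933826485294, 'cx': 319.6817104051758, 'cy': 199.42574294581456, 'rvec': array([-2.38533126, -1.63622932, -0.23906565]), 'tvec': array([-0.64974866, -0.03730698,  0.37983199])}
```

View pics/side0.png

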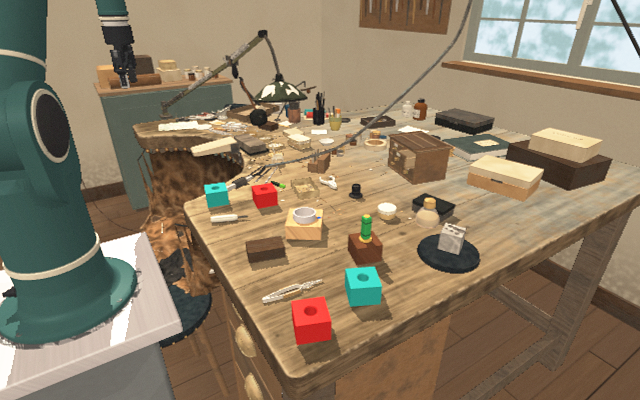

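View pics/top0.png

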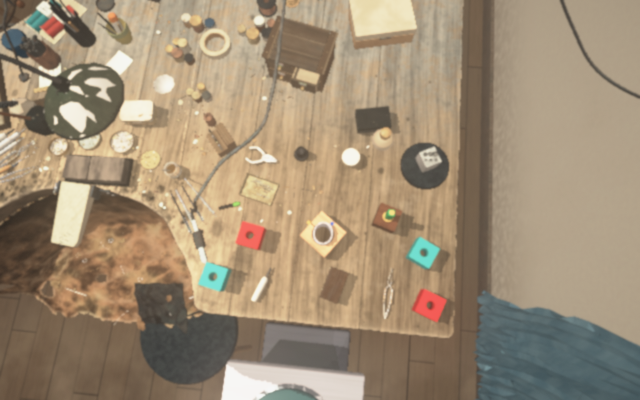

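View pics/wrist0.png

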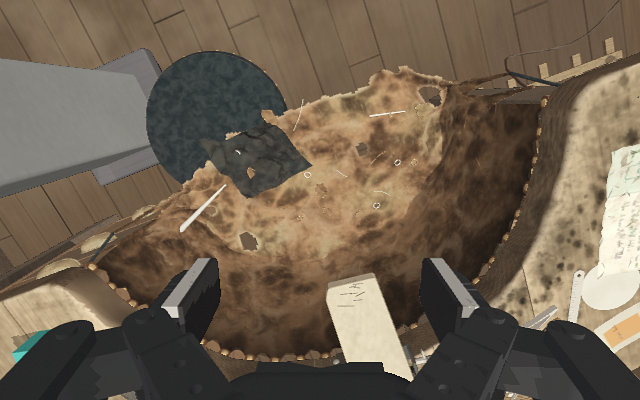

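```bash
cat > h.py <<'E'
from cell import ctrl
import numpy as np, cv2
from scipy.spatial.transform import Rotation as Ro
def cam(c):
    m=ctrl.camera_model(c); K=np.array([[m['fx'],0,m['cx']],[0,m['fy'],m['cy']],[0,0,1]])
    return K,Ro.from_rotvec(m['rvec']).as_matrix(),np.array(m['tvec'])
def onz(px,z,M):
    K,R,t=M; r=R.T@np.linalg.solve(K,[px[0],px[1],1]); o=-R.T@t
    return o+r*(z-o[2])/r[2]
def proj(P,M):
    K,R,t=M; p=(R@np.atleast_2d(P).T).T+t; p=(K@p.T).T; return p[:,:2]/p[:,2:]
def cloud(d,M):
    K,R,t=M; v,u=np.mgrid[0:d.shape[0],0:d.shape[1]]
    pc=np.stack([(u-K[0,2])*d/K[0,0],(v-K[1,2])*d/K[1,1],d],-1)
    return (pc-t)@R
def Rt(s=None):
    s=s or ctrl.state(); return Ro.from_rotvec(s['tool_rot']).as_matrix()
E
python3 - <<'E'
from h import *
np.set_printoptions(precision=4,suppress=True)
s=ctrl.state();print(s['time'],Rt(s))
M=cam("top");S=cam("side")
print("dot? stand top",onz([387,219],.04,M),"handle top", onz([391,213],.094,M), "band", onz([322.7,235.6],.048,M))
print("side deb top",onz([366,216],.094,S),"band",onz([304.5,213],.048,S))
for n in ["top","side"]:
    p,d=ctrl.capture(n);P=cloud(d,cam(n))
    np.savez(f"{n}0.npz",p=p,d=d,P=P)
    C={'top':(350,232),'side':(320,240)}[n]
    q=p[C[1]-60:C[1]+60,C[0]-80:C[0]+80,::-1]
    cv2.imwrite(f"pics/{n}0z.png",cv2.resize(q,None,fx=5,fy=5,interpolation=cv2.INTER_CUBIC))
    hsv=cv2.cvtColor(p,cv2.COLOR_RGB2HSV)
    H=P[...,2]
    for nm,m in [("blue",(hsv[...,0]>100)&(hsv[...,0]<130)&(hsv[...,1]>120)&(hsv[...,2]>60)),("green",(hsv[...,0]>45)&(hsv[...,0]<75)&(hsv[...,1]>120)&(hsv[...,2]>60))]:
        m=m&(P[...,0]>.25)&(P[...,0]<.8)&(abs(P[...,1])<.4)&(H<.2)
        k,l,st,ce=cv2.connectedComponentsWithStats(m.astype(np.uint8))
        for i in range(1,k):
            if st[i,4]>3: print(n,nm,ce[i],st[i,4],np.median(P[l==i],0),P[l==i][:,2].max())
E
```

```text
0.85 [[ 0.3587  0.     -0.9334]
 [ 0.9334  0.      0.3587]
 [ 0.     -1.     -0.    ]]
dot? stand top [ 0.508  -0.1813  0.04  ] handle top [ 0.5124 -0.1813  0.094 ] band [ 0.452 -0.033  0.048]
side deb top [ 0.5141 -0.1832  0.094 ] band [ 0.4576 -0.0398  0.048 ]
side green [281.6 185.2] 15 [0.5141 0.188  0.0092] 0.012318837176018135
side green [365.6186 227.4588] 194 [ 0.5097 -0.1896  0.0705] 0.0941508512142533
```

View pics/top0z.png

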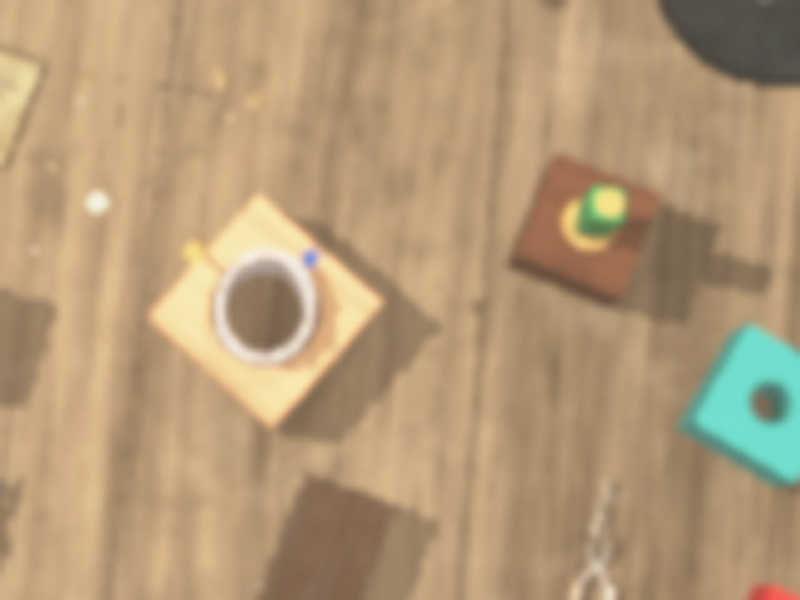

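View pics/side0z.png

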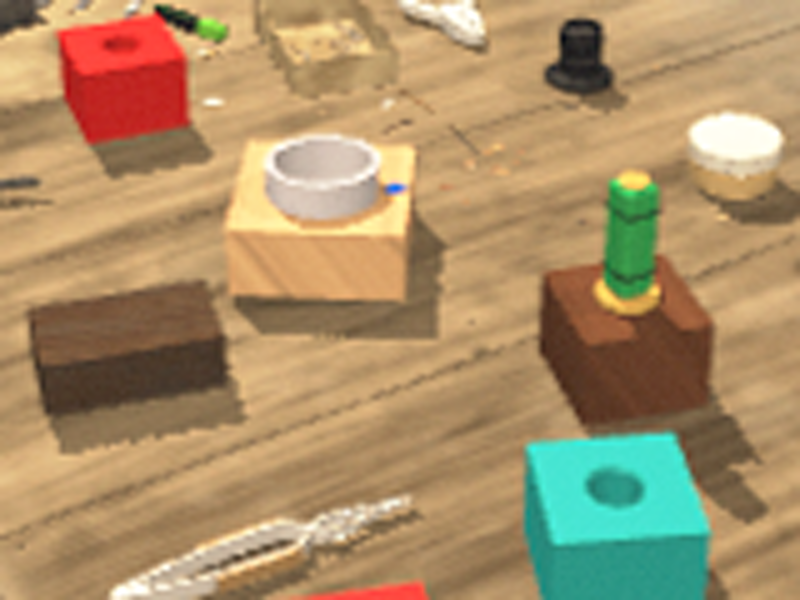

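Run:
```python
from h import *
np.set_printoptions(precision=3,suppress=True)
z=np.load("top0.npz");P=z['P'];d=z['d']
Z=np.where(d>0,P[...,2],0)
for lo,hi in[(.1,.2),(.2,.35),(.35,1)]:
    m=(Z>lo)&(Z<hi)&(P[...,0]<.9)&(P[...,0]>.1)&(P[...,1]<.75)
    k,l,st,ce=cv2.connectedComponentsWithStats(m.astype(np.uint8))
    for i in range(1,k):
        if st[i,4]>8: q=P[l==i]; print(lo,hi,st[i,4],q.min(0),q.max(0))
M=cam("top")
dot=onz([332,223.6],.034,M); c=onz([322.7,233.6],.048,M);print("dot",dot,c,np.arctan2(*(dot-c)[[1,0]]))
s=ctrl.state();R=Rt(s)
for t in ([.46,-.06,.25],[.511,-.183,.25]): print(R.T@(np.array(t)-s['tool_pos'])/.75)
print(np.linalg.inv(np.eye(3)), cam('wrist')[1].T, -cam('wrist')[1].T@cam('wrist')[2])
```

```text
0.1 0.2 191 [0.858 0.123 0.1  ] [0.9   0.158 0.108]
0.1 0.2 1031 [ 0.799 -0.011  0.1  ] [0.9   0.114 0.2  ]
0.1 0.2 277 [ 0.792 -0.671  0.163] [ 0.9   -0.559  0.199]
0.1 0.2 2618 [0.587 0.424 0.156] [0.776 0.604 0.2  ]
0.1 0.2 294 [0.653 0.099 0.101] [0.789 0.155 0.2  ]
0.1 0.2 110 [0.66  0.716 0.1  ] [0.691 0.737 0.134]
0.1 0.2 105 [0.637 0.678 0.1  ] [0.654 0.714 0.149]
0.1 0.2 296 [ 0.188 -0.709  0.1  ] [ 0.287 -0.69   0.124]
0.2 0.35 228 [0.783 0.086 0.201] [0.892 0.104 0.274]
0.2 0.35 2610 [0.623 0.448 0.2  ] [0.74  0.574 0.337]
dot [ 0.485 -0.052  0.034] [ 0.457 -0.033  0.048] -0.6095298242558035
[-0.721 -0.025 -0.601]
[-0.85  -0.025 -0.724]
[[1. 0. 0.]
 [0. 1. 0.]
 [0. 0. 1.]] [[ 0.36   0.894  0.267]
 [ 0.933 -0.345 -0.103]
 [-0.     0.286 -0.958]] [0.166 0.632 0.375]
```

```bash
python3 -m handwheel '[{"x":-0.69,"y":0.04,"z":-0.59,"spin":0,"gripper":1},{"x":-0.69,"y":0.04,"z":-0.59,"spin":0,"gripper":1},{"x":-0.69,"y":0.04,"z":-0.59,"spin":0,"gripper":1},{"x":-0.69,"y":0.04,"z":-0.59,"spin":0,"gripper":1},{"x":-0.69,"y":0.04,"z":-0.59,"spin":0,"gripper":1},{"x":-0.69,"y":0.04,"z":-0.59,"spin":0,"gripper":1},{"x":-0.69,"y":0.04,"z":-0.59,"spin":0,"gripper":1},{"x":-0.69,"y":0.04,"z":-0.59,"spin":0,"gripper":1}]'
python3 - <<'E'
from h import *
s=ctrl.state();R=Rt(s);print(s['q'],R.T@(np.array([.455,-.035,.2])-s['tool_pos'])/.75)
E
```

```text
time: 1.95
tool_pos: [0.4006, 0.1341, 0.2097]
tool_rot: [-1.361, -0.936, 0.934]
wrist_force: [1.2, 0.7, 0.8]
gripper_width: 0.0854
[-0.62933845  0.09962446  0.24269531  2.1656539  -0.03148645  0.87777884
  0.83640628] [-0.18455986  0.01284714 -0.14849622]
```

```bash
python3 -m handwheel '[{"x":-0.18,"y":0.01,"z":-0.15},{"x":-0.18,"y":0.01,"z":-0.15},{"x":-0.18,"y":0.01,"z":-0.15},{"x":-0.18,"y":0.01,"z":-0.15},{"x":-0.18,"y":0.01,"z":-0.15}]'
python3 - <<'E'
from h import *
s=ctrl.state();R=Rt(s);print(s['tool_pos'],s['joint_vel'].round(3))
M=cam("wrist")
p,d=ctrl.capture("wrist");np.savez("w1.npz",p=p,d=d,K=M[0],R=M[1],t=M[2]);cv2.imwrite("pics/w1.png",p[:,:,::-1])
print([(r['conf'],r['position'],onz(r['position'],.048,M)) for r in ctrl.pinpoint("band","wrist")])
E
```

```text
[0.40064182 0.13413747 0.20971446] [ 0.72  -0.023  0.484  0.095 -0.054 -0.071  1.226]
[]validation failed for argument at $[0]...
```

View pics/w1.png

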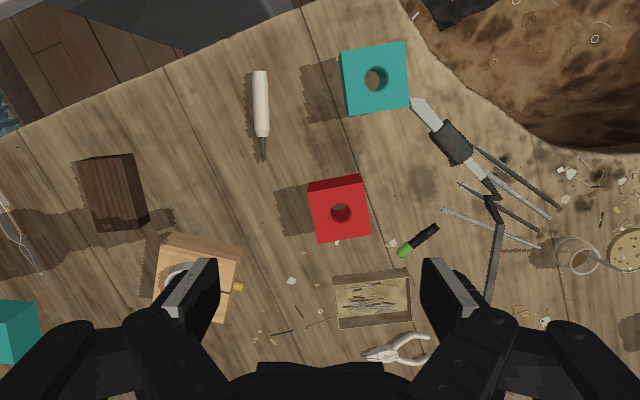

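Run:
```python
from h import *
s=ctrl.state();R=Rt(s);print(s['tool_pos'],R.T@(np.array([.51,-.055,.2])-s['tool_pos'])/.75)
```

```text
[0.40154677 0.12998542 0.20952399] [-0.17598541  0.01313918 -0.22530649]
```

```bash
python3 -m handwheel '[{"x":-0.18,"y":0.01,"z":-0.225,"spin":0,"gripper":1},{"x":-0.18,"y":0.01,"z":-0.225,"spin":0,"gripper":1},{"x":-0.18,"y":0.01,"z":-0.225,"spin":0,"gripper":1},{"x":-0.18,"y":0.01,"z":-0.225,"spin":0,"gripper":1},{"x":-0.18,"y":0.01,"z":-0.225,"spin":0,"gripper":1},{"x":-0.18,"y":0.01,"z":-0.225,"spin":0,"gripper":1}]'
python3 - <<'E'
from h import *
s=ctrl.state();R=Rt(s);print(s['tool_pos'],s['joint_vel'].round(3))
M=cam("wrist")
p,d=ctrl.capture("wrist");np.savez("w2.npz",p=p,d=d,K=M[0],R=M[1],t=M[2]);cv2.imwrite("pics/w2.png",p[:,:,::-1])
print([(r['conf'],r['position'],onz(r['position'],.048,M)) for r in ctrl.pinpoint("band","wrist")])
E
```

```text
time: 2.8
tool_pos: [0.5087, -0.0492, 0.2016]
tool_rot: [-1.359, -0.936, 0.936]
wrist_force: [-0.3, 1.1, 0.8]
gripper_width: 0.0856
[ 0.50871349 -0.04916199  0.20157061] [-0.014 -0.009 -0.008  0.006  0.    -0.002  0.003]
[]
```

View pics/w2.png

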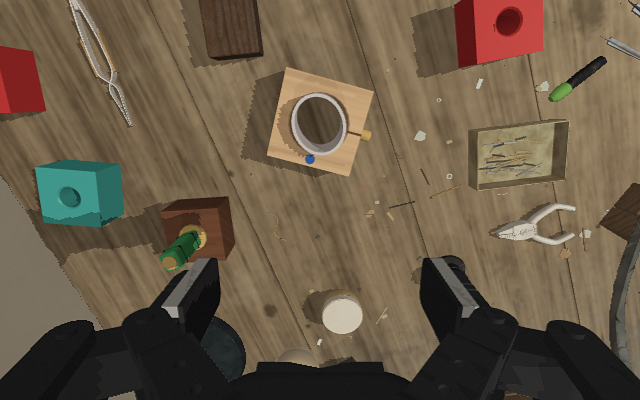

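Run:
```python
from h import *
np.set_printoptions(precision=4,suppress=True)
z=np.load("w2.npz");p,d=z['p'],z['d'];M=(z['K'],z['R'],z['t'])
P=cloud(d,M);Z=P[...,2]
q=p[60:185,245:395,::-1];cv2.imwrite("pics/w2a.png",cv2.resize(q,None,fx=4.8,fy=4.8,interpolation=cv2.INTER_CUBIC))
q=p[170:285,140:280,::-1];cv2.imwrite("pics/w2b.png",cv2.resize(q,None,fx=5,fy=5,interpolation=cv2.INTER_CUBIC))
hsv=cv2.cvtColor(p,cv2.COLOR_RGB2HSV)
sl=np.zeros(Z.shape,bool);sl[60:185,245:395]=1
b=sl&(hsv[...,0]>105)&(hsv[...,0]<130)&(hsv[...,1]>130)
v,u=np.nonzero(b);print("dot",u.mean(),v.mean(),len(u),onz([u.mean(),v.mean()],.034,M),np.median(P[b],0))
blk=sl&(abs(Z-.034)<.004);print("block top z",np.median(Z[blk]), blk.sum())
cnt=blk.astype(np.uint8); r=cv2.minAreaRect(P[blk][:,:2].astype(np.float32)*1000);print(r)
rim=sl&(Z>.0425)&(Z<.056);Q=P[rim];print(len(Q),Q.mean(0),np.median(Q[:,2]))
(cx,cy),rr=cv2.minEnclosingCircle((Q[:,:2]*1000).astype(np.float32));print("enc",cx,cy,rr)
st=np.zeros(Z.shape,bool);st[170:285,140:280]=1
t=st&(abs(Z-.04)<.003)&(hsv[...,1]<200);print("stand",cv2.minAreaRect((P[t][:,:2]*1000).astype(np.float32)))
h=st&(Z>.085)&(Z<.1);print("hand",len(P[h]),P[h].mean(0),cv2.minAreaRect((P[h][:,:2]*1000).astype(np.float32)),P[h][:,2].max())
```

```text
dot 309.5 158.73333333333332 60 [ 0.4882 -0.0515  0.034 ] [ 0.488  -0.0513  0.0356]
block top z 0.0346714729168386 5137
((461.86846923828125, -32.700279235839844), (78.31493377685547, 78.25900268554688), 54.1318359375)
636 [ 0.462  -0.0326  0.0482] 0.04851459510857502
enc 461.52655029296875 -32.41109085083008 26.386781692504883
stand ((516.5596923828125, -182.39520263671875), (55.350650787353516, 54.90705108642578), 72.99137115478516)
hand 448 [ 0.5154 -0.1798  0.0932] ((516.4828491210938, -181.63143920898438), (15.924789428710938, 16.07860565185547), 86.94744873046875) 0.09803218109608937
```

View pics/w2a.png

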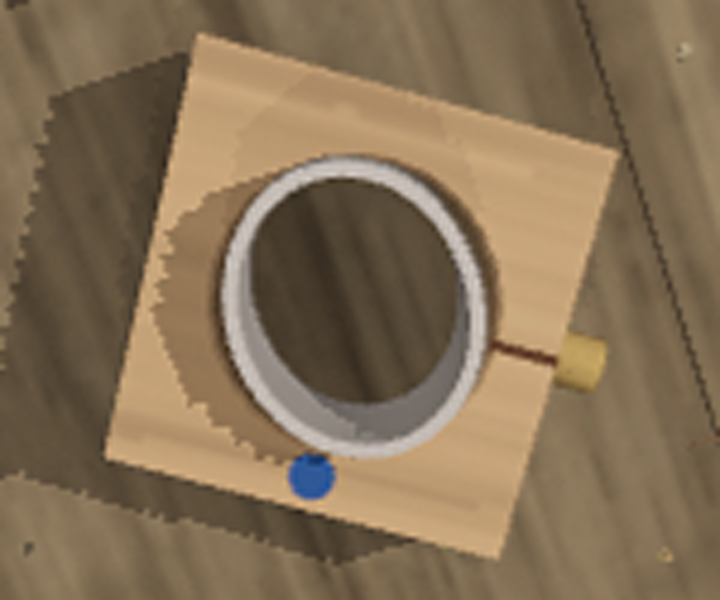

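View pics/w2b.png

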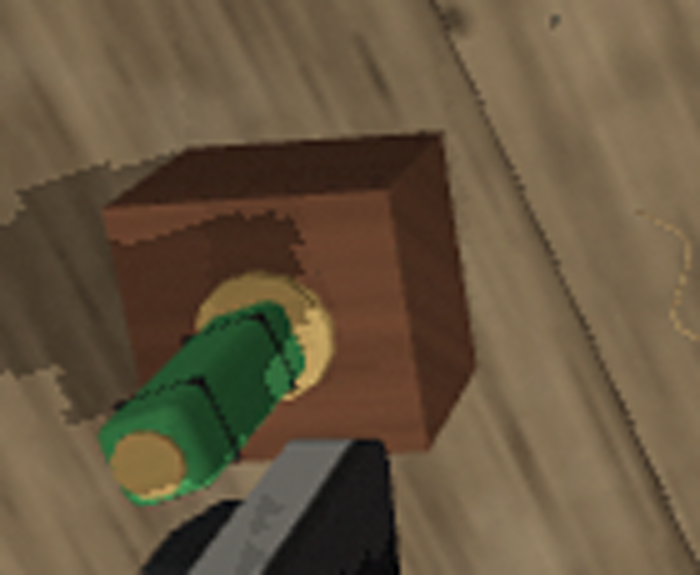

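Run:
```python
from h import *
np.set_printoptions(precision=4,suppress=True)
z=np.load("w2.npz");p,d=z['p'],z['d'];M=(z['K'],z['R'],z['t'])
P=cloud(d,M);Z=P[...,2]
st=np.zeros(Z.shape,bool);st[170:285,140:280]=1
for lo,hi in[(.05,.07),(.06,.08),(.07,.09),(.08,.1),(.09,.1),(.092,.096)]:
    h=st&(Z>lo)&(Z<hi);print(lo,hi,h.sum(),cv2.minAreaRect((P[h][:,:2]*1000).astype(np.float32)),P[h].mean(0))
t=st&(abs(Z-.04)<.003)
print(np.median(Z[t]))
# rim profile
sl=np.zeros(Z.shape,bool);sl[60:185,245:395]=1
c=np.array([.4619,-.0327])
Q=P[sl&(Z>.043)&(Z<.055)]
a=np.degrees(np.arctan2(Q[:,1]-c[1],Q[:,0]-c[0]))+35.7
a%=360; r=np.hypot(Q[:,0]-c[0],Q[:,1]-c[1])*1000
for k in range(0,360,20):
    m=((a-k+10)%360<20)
    print(k,m.sum(),"rmin %.1f rmax %.1f rmed %.1f zmed %.1f z90 %.1f"%(np.percentile(r[m],5),np.percentile(r[m],95),np.median(r[m]),np.median(Q[m,2])*1000,np.percentile(Q[m,2],90)*1000))
```

```text
0.05 0.07 257 ((513.6722412109375, -178.11964416503906), (21.647518157958984, 10.960433006286621), 38.94756317138672) [ 0.5141 -0.1769  0.0602]
0.06 0.08 273 ((513.6085205078125, -177.93609619140625), (19.49488067626953, 9.949502944946289), 37.0185661315918) [ 0.5139 -0.1768  0.0703]
0.07 0.09 307 ((513.61962890625, -178.35336303710938), (21.114154815673828, 11.310163497924805), 38.90468215942383) [ 0.514  -0.1768  0.0804]
0.08 0.1 533 ((516.590576171875, -181.69580078125), (15.959187507629395, 16.434141159057617), 87.77069854736328) [ 0.5152 -0.1793  0.0916]
0.09 0.1 368 ((516.5458984375, -181.6328125), (15.774685859680176, 16.067852020263672), 86.13492584228516) [ 0.5157 -0.1804  0.0945]
0.092 0.096 235 ((516.5458984375, -181.6328125), (15.774685859680176, 16.067852020263672), 86.13492584228516) [ 0.5155 -0.1804  0.0942]
0.04059769381028319
0 39 rmin 21.9 rmax 24.9 rmed 23.4 zmed 46.8 z90 47.9
20 36 rmin 23.1 rmax 25.9 rmed 24.2 zmed 46.6 z90 47.7
40 38 rmin 23.3 rmax 26.0 rmed 24.5 zmed 47.1 z90 47.7
60 39 rmin 22.5 rmax 25.5 rmed 23.6 zmed 47.3 z90 48.4
80 34 rmin 21.4 rmax 24.2 rmed 22.8 zmed 48.0 z90 48.5
100 35 rmin 20.5 rmax 23.3 rmed 21.8 zmed 48.4 z90 49.5
120 29 rmin 20.3 rmax 22.7 rmed 21.5 zmed 49.1 z90 49.8
140 30 rmin 20.6 rmax 22.9 rmed 21.8 zmed 49.8 z90 50.4
160 32 rmin 21.3 rmax 24.0 rmed 22.7 zmed 50.1 z90 51.1
180 38 rmin 22.5 rmax 25.5 rmed 24.0 zmed 50.2 z90 51.5
200 41 rmin 23.7 rmax 26.4 rmed 25.2 zmed 50.0 z90 51.3
220 39 rmin 23.9 rmax 26.5 rmed 25.1 zmed 49.9 z90 51.1
240 34 rmin 23.0 rmax 26.0 rmed 24.3 zmed 49.6 z90 50.6
260 32 rmin 21.7 rmax 24.2 rmed 23.0 zmed 49.5 z90 50.1
280 34 rmin 20.6 rmax 23.5 rmed 21.8 zmed 48.7 z90 49.8
300 30 rmin 20.1 rmax 22.6 rmed 21.4 zmed 48.3 z90 49.2
320 31 rmin 20.1 rmax 22.7 rmed 21.3 zmed 48.0 z90 48.8
340 36 rmin 20.8 rmax 23.5 rmed 22.0 zmed 47.3 z90 48.7
```

Run:
```python
from h import *
s=ctrl.state();R=Rt(s);print(s['tool_pos'],np.degrees(np.arctan2(R[1,0],R[0,0])),R.T@(np.array([.5165,-.182,.15])-s['tool_pos'])/.75, s['q'])
```

```text
[ 0.50868965 -0.04889445  0.20176142] 69.12188395484125 [-0.16215526  0.06886661 -0.07301817] [-0.31136738  0.27448511  0.40383022  1.98985893 -0.13704513  0.90331175
  1.37046389]
```

```bash
python3 -m handwheel '[{"x":-0.162,"y":0.07,"z":-0.073,"spin":-0.61,"gripper":1},{"x":-0.162,"y":0.07,"z":-0.073,"spin":-0.61,"gripper":1},{"x":-0.162,"y":0.07,"z":-0.073,"spin":-0.61,"gripper":1},{"x":-0.162,"y":0.07,"z":-0.073,"spin":-0.61,"gripper":1}]'
python3 - <<'E'
from h import *
s=ctrl.state();R=Rt(s);print(s['tool_pos'],np.degrees(np.arctan2(R[1,0],R[0,0])),R,s['q'],s['joint_vel'].round(2))
M=cam("wrist")
p,d=ctrl.capture("wrist");np.savez("w3.npz",p=p,d=d,K=M[0],R=M[1],t=M[2]);cv2.imwrite("pics/w3.png",p[:,:,::-1])
P=cloud(d,M);Z=P[...,2]
g=(Z>.088)&(Z<.098)&(abs(P[...,0]-.5165)<.02)&(abs(P[...,1]+.182)<.02)
print(g.sum(),cv2.minAreaRect((P[g][:,:2]*1000).astype(np.float32)))
g=(abs(Z-.04)<.002)&(abs(P[...,0]-.5165)<.05)&(abs(P[...,1]+.182)<.05)
print(g.sum(),cv2.minAreaRect((P[g][:,:2]*1000).astype(np.float32)))
E
```

```text
time: 3.4
tool_pos: [0.5158, -0.1847, 0.1486]
tool_rot: [-1.238, -1.16, 1.162]
wrist_force: [0.9, -0.1, 0.9]
gripper_width: 0.0854
[ 0.51578849 -0.18465802  0.14864828] 86.30724691327444 [[ 6.44060876e-02 -1.48030604e-03 -9.97922675e-01]
 [ 9.97923753e-01 -1.03607129e-04  6.44063109e-02]
 [-1.98732954e-04 -9.99998899e-01  1.47055963e-03]] [-0.01979573  0.41174408  0.37648823  1.94484093 -0.20135026  0.82254723
  1.97233674] [-0.04 -0.03 -0.03  0.   -0.01  0.01 -0.02]
629 ((516.743896484375, -182.1855010986328), (15.693975448608398, 15.748323440551758), 86.23861694335938)
3415 ((517.1515502929688, -182.45648193359375), (54.11958312988281, 54.5513801574707), 72.813720703125)
```

View pics/w3.png

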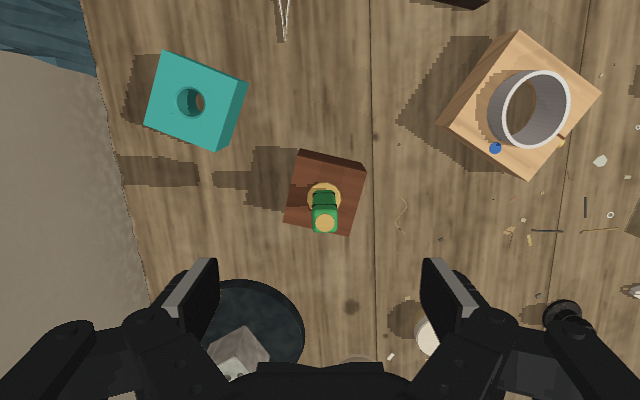

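```bash
python3 - <<'E'
from h import *
s=ctrl.state();R=Rt(s);print(s['tool_pos'],R.T@(np.array([.5168,-.1823,.050])-s['tool_pos'])/.75)
z=np.load("w3.npz");P=cloud(z['d'],(z['K'],z['R'],z['t']))
m=(P[...,2]>.042)&(P[...,2]<.14)&(abs(P[...,0]-.517)<.06)&(abs(P[...,1]+.182)<.075)&(np.hypot(P[...,0]-.517,P[...,1]+.182)>.014);print(m.sum(),P[m][:5])
E
python3 -m handwheel '[{"x":0.003,"y":0.06,"z":-0.001,"spin":0,"gripper":1},{"x":0.003,"y":0.131,"z":-0.001,"spin":0,"gripper":1},{"x":0.003,"y":0.131,"z":-0.001,"spin":0,"gripper":1},{"x":0.003,"y":0.131,"z":-0.001,"spin":0,"gripper":1}]'
python3 - <<'E'
from h import *
s=ctrl.state();R=Rt(s);print(s['tool_pos'],R.T@(np.array([.5168,-.1823,.050])-s['tool_pos'])/.75)
E
```

```text
[ 0.51639768 -0.18290043  0.14910541] [ 0.00073883  0.13214074 -0.00057617]
62 [[ 0.48566815 -0.19330105  0.04209468]
 [ 0.4859335  -0.19996241  0.04232048]
 [ 0.48717948 -0.19117781  0.04276595]
 [ 0.48749575 -0.19936586  0.04213966]
 [ 0.48918465 -0.18541893  0.04202544]]
time: 3.95
tool_pos: [0.5189, -0.1807, 0.0529]
tool_rot: [-1.239, -1.166, 1.164]
wrist_force: [-0.7, -0.7, 0.1]
gripper_width: 0.0852
[ 0.51894867 -0.18067738  0.0528598 ] [-0.00233202  0.00380634  0.00273884]
```

```bash
python3 -m handwheel '[{"x":0,"y":0.001,"z":0.001,"spin":0,"gripper":1},{"x":0,"y":0.001,"z":0.001,"spin":0,"gripper":-1},{"x":0,"y":0.001,"z":0.001,"spin":0,"gripper":-1},{"x":0,"y":0.001,"z":0.001,"spin":0,"gripper":-1},{"x":0,"y":0.001,"z":0.001,"spin":0,"gripper":-1},{"x":0,"y":0.001,"z":0.001,"spin":0,"gripper":-1},{"x":0,"y":0.001,"z":0.001,"spin":0,"gripper":-1}]' 90
python3 - <<'E'
from h import *
s=ctrl.state();R=Rt(s);print(s['tool_pos'],R.T@(np.array([.5168,-.1823,.050])-s['tool_pos'])/.75,s['gripper_width'],s['wrist_force'],R[:,0],R[:,1])
E
```

```text
time: 4.82
tool_pos: [0.5169, -0.1815, 0.0505]
tool_rot: [-1.238, -1.164, 1.163]
wrist_force: [-0.7, 1.0, 3.9]
gripper_width: 0.0147
[ 0.5168821  -0.18147866  0.05052438] [-1.09985085e-03  6.99076031e-04  4.16536709e-05] 0.014709969352341768 [-0.69658212  1.0265696   3.85162683] [6.19127363e-02 9.98081563e-01 7.79910800e-05] [ 2.91041560e-04  6.00871706e-05 -9.99999956e-01]
```

```bash
cat > path.py <<'E'
from h import *
z=np.load("w2.npz");P=cloud(z['d'],(z['K'],z['R'],z['t']));Z=P[...,2]
sl=np.zeros(Z.shape,bool);sl[60:185,245:395]=1
C=np.array([.4619,-.0327]);TH0=np.radians(-35.7)
Q=P[sl&(Z>.043)&(Z<.055)]
a=np.arctan2(Q[:,1]-C[1],Q[:,0]-C[0])-TH0; r=np.hypot(*(Q[:,:2]-C).T)*1000; hh=Q[:,2]*1000
def B(t,n): t=np.atleast_1d(t); return np.stack([np.ones_like(t)]+[f(k*t) for k in range(1,n+1) for f in(np.cos,np.sin)],1)
m=r<30
for _ in range(3):
    cr=np.linalg.lstsq(B(a[m],2),r[m],rcond=None)[0]; ch=np.linalg.lstsq(B(a[m],2),hh[m],rcond=None)[0]
    m=(abs(r-B(a,2)@cr)<2)&(abs(hh-B(a,2)@ch)<2)
rin=lambda t:B(t,2)@cr-1.3
hz=lambda t:B(t,2)@ch-ch[0]+48
def tip(depth=5.0,n=360):
    t=np.linspace(0,2*np.pi,n,endpoint=False);R_=rin(t);ang=t+TH0
    p=C*1000+np.stack([R_*np.cos(ang),R_*np.sin(ang)],1)
    dp=np.roll(p,-1,0)-np.roll(p,1,0);nrm=np.stack([dp[:,1],-dp[:,0]],1);nrm/=np.linalg.norm(nrm,axis=1)[:,None]
    rc=1.5+.6*(hz(t)-48+depth)
    return t,p-nrm*rc[:,None],nrm,rc
E
python3 - <<'E'
from path import *
np.set_printoptions(precision=2,suppress=True)
print(cr,ch,m.mean())
t,p,n,rc=tip()
for i in range(0,360,20):print(i,p[i],n[i],rc[i],rin(t[i]),hz(t[i]), np.linalg.norm(p[i]-C*1000))
s=ctrl.state();R=Rt(s)
print(R.T@np.array([0,0,.065])/.75, R.T@np.array([.4619-.5169,-.0327+.1815,.0])/.75)
E
```

```text
[23.1  -0.18 -0.01  0.65  1.63] [48.67 -1.66 -0.51 -0.   -0.11] 0.9011164274322169
0 [477.47 -43.27] [ 0.72 -0.69] 3.5032663278985323 [22.28] [46.34] 18.819271268367103
20 [481.01 -37.81] [ 0.94 -0.34] 3.416049757442033 [23.18] [46.19] 19.776596813277365
40 [481.76 -31.3 ] [0.99 0.1 ] 3.4751711874473497 [23.38] [46.29] 19.907660432899803
60 [479.51 -25.21] [0.86 0.51] 3.6813119289153318 [22.79] [46.64] 19.141829425299044
80 [475.03 -20.74] [0.6 0.8] 4.006466873636969 [21.71] [47.18] 17.762419844186937
100 [469.43 -18.24] [0.33 0.95] 4.39879226279748 [20.66] [47.83] 16.29972542607358
120 [463.51 -17.43] [0.08 1.  ] 4.794766315302798 [20.15] [48.49] 15.358278490701993
140 [457.64 -17.96] [-0.15  0.99] 5.134431776924311 [20.45] [49.06] 15.343354760406152
160 [452.12 -19.86] [-0.43  0.9 ] 5.3743347335991345 [21.42] [49.46] 16.13569359933067
180 [447.48 -23.3 ] [-0.72  0.69] 5.493928669218074 [22.63] [49.66] 17.21327111611612
200 [444.44 -28.18] [-0.94  0.34] 5.494127222143479 [23.52] [49.66] 18.040690191251336
220 [443.66 -33.88] [-0.99 -0.11] 5.390016964130683 [23.66] [49.48] 18.27396403364216
240 [445.39 -39.44] [-0.85 -0.52] 5.201967356798669 [22.98] [49.17] 17.832316110890698
260 [449.23 -43.92] [-0.59 -0.81] 4.9495184656336555 [21.78] [48.75] 16.923925607186458
280 [454.4  -46.85] [-0.31 -0.95] 4.650494078953516 [20.61] [48.25] 16.012838732428875
300 [460.2  -48.27] [-0.07 -1.  ] 4.324759401866597 [19.98] [47.71] 15.662608268746956
320 [466.23 -48.31] [ 0.16 -0.99] 3.9994059042195516 [20.18] [47.17] 16.20077855169228
340 [472.19 -46.77] [ 0.43 -0.9 ] 3.711190773071837 [21.09] [46.69] 17.43437343793567
[ 0.   -0.09 -0.  ] [ 0.19 -0.    0.09]
```

```bash
python3 -m handwheel '[{"x":0,"y":-0.05,"z":0,"spin":0,"gripper":-1},{"x":0,"y":-0.09,"z":0,"spin":0,"gripper":-1},{"x":0.05,"y":-0.09,"z":0.02,"spin":0,"gripper":-1},{"x":0.12,"y":-0.09,"z":0.055,"spin":0,"gripper":-1},{"x":0.197,"y":-0.09,"z":0.085,"spin":0,"gripper":-1},{"x":0.197,"y":-0.09,"z":0.085,"spin":0,"gripper":-1},{"x":0.197,"y":-0.09,"z":0.085,"spin":0,"gripper":-1},{"x":0.197,"y":-0.09,"z":0.085,"spin":0,"gripper":-1}]'
python3 - <<'E'
from h import *
s=ctrl.state();R=Rt(s);print(s['tool_pos'],R.T@(np.array([.4619,-.0327,.0835])-s['tool_pos'])/.75,s['gripper_width'],s['wrist_force'],s['q'])
M=cam("side");p,d=ctrl.capture("side");q=p[150:250,240:400,::-1];cv2.imwrite("pics/s2.png",cv2.resize(q,None,fx=5,fy=5,interpolation=cv2.INTER_CUBIC))
p,d=ctrl.capture("wrist");cv2.imwrite("pics/w4.png",p[:,:,::-1])
E
```

```text
time: 5.82
tool_pos: [0.4626, -0.0315, 0.1177]
tool_rot: [-1.24, -1.162, 1.162]
wrist_force: [-0.1, -0.1, -1.3]
gripper_width: 0.0149
[ 0.46264852 -0.03151993  0.1177275 ] [-0.00160346  0.04563745  0.00091047] 0.01492588373108052 [-0.09263111 -0.08930468 -1.25172628] [-0.30415705  0.33170246  0.35102128  2.15807191 -0.17833774  0.67818916
  1.67502882]
```

View pics/s2.png

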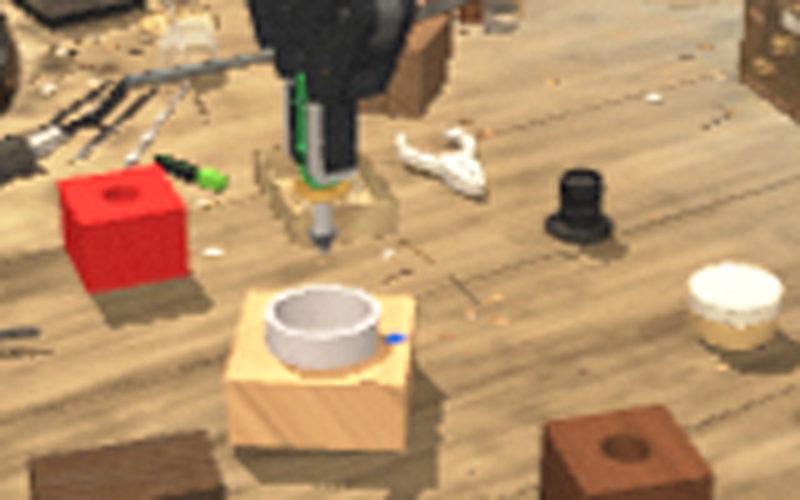

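View pics/w4.png

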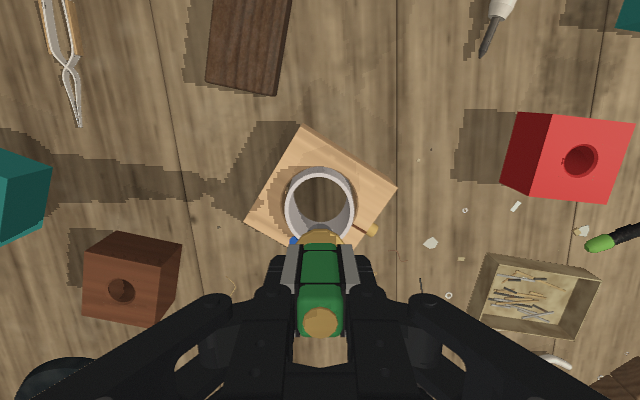

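```bash
python3 -m handwheel '[{"x":-0.001,"y":0.02,"z":0.001,"spin":0,"gripper":-1},{"x":-0.001,"y":0.0455,"z":0.001,"spin":0,"gripper":-1},{"x":-0.001,"y":0.0455,"z":0.001,"spin":0,"gripper":-1},{"x":-0.001,"y":0.0455,"z":0.001,"spin":0,"gripper":-1}]'
cat > st.py <<'E'
from path import *
import sys
np.set_printoptions(precision=2,suppress=True)
F0=np.array([-.1,-.1,-1.25])
s=ctrl.state();R=Rt(s)
print("pos",s['tool_pos']*1000,"F",s['wrist_force'],"t",s['time'],"tilt deg",np.degrees(np.arccos(-R[2,1])))
x=s['tool_pos'][:2]*1000
E
python3 st.py
python3 - <<'E'
from h import *
print(onz([304.6,200],.0772,cam("side")))
E
```

```text
time: 6.42
tool_pos: [0.4615, -0.0311, 0.0836]
tool_rot: [-1.238, -1.163, 1.163]
wrist_force: [0.6, 0.2, -0.5]
gripper_width: 0.015
pos [461.5  -31.08  83.55] F [ 0.63  0.25 -0.52] t 6.425 tilt deg 0.01953418855671968
[ 0.46170977 -0.03444372  0.0772    ]
```

```bash
python3 -m handwheel '[{"x":-0.006,"y":0,"z":-0.0096,"spin":0,"gripper":-1},{"x":-0.012,"y":0,"z":-0.0192,"spin":0,"gripper":-1},{"x":-0.012,"y":0,"z":-0.0192,"spin":0,"gripper":-1},{"x":-0.012,"y":0,"z":-0.0192,"spin":0,"gripper":-1}]'
python3 st.py; python3 st.py;python3 -m handwheel '[{"x":0,"y":0,"z":0,"spin":0,"gripper":-1}]'; python3 st.py
```

```text
time: 6.92
tool_pos: [0.4752, -0.0406, 0.0837]
tool_rot: [-1.238, -1.163, 1.163]
wrist_force: [0.4, -0.1, -0.6]
gripper_width: 0.0144
pos [475.2  -40.6   83.67] F [ 0.38 -0.07 -0.63] t 6.925 tilt deg 0.010427155731852624
pos [475.2  -40.6   83.67] F [ 0.38 -0.07 -0.63] t 6.925 tilt deg 0.010427155731852624
time: 7.05
tool_pos: [0.475, -0.0404, 0.0836]
tool_rot: [-1.237, -1.164, 1.164]
wrist_force: [-0.3, 0.4, -1.6]
gripper_width: 0.0147
pos [475.04 -40.44  83.63] F [-0.28  0.43 -1.58] t 7.05 tilt deg 0.01723591341622944
```

```bash
cat > st.py <<'E'
from path import *
import sys
np.set_printoptions(precision=2,suppress=True)
n=int(sys.argv[2]) if len(sys.argv)>2 else 3
F=[];X=[]
for i in range(n+1):
    s=ctrl.state();F.append(s['wrist_force']);X.append(s['tool_pos'])
    if i<n: ctrl.capture("wrist")
F=np.mean(F,0)-[0,0,-1.1];X=np.mean(X,0)*1000
t,p,nn,rc=tip()
x=X[:2];i=np.argmin(np.linalg.norm(p-x,axis=1)) if len(sys.argv)<2 or sys.argv[1]=='-' else int(sys.argv[1])
print("t %.2f"%s['time'],"pos",X,"F",F,"|F|%.1f"%np.linalg.norm(F),"th",i,"pen %.2f"%((x-p[i])@nn[i]),"n",nn[i],"Fn(h) %.2f Ft %.2f"%(-F[:2]@nn[i], F[:2]@np.array([-nn[i][1],nn[i][0]])))
E
python3 -m handwheel '[{"x":-0.0017,"y":0,"z":-0.002,"spin":0,"gripper":-1},{"x":-0.0017,"y":0,"z":-0.002,"spin":0,"gripper":-1}]'; python3 st.py 0
python3 -m handwheel '[{"x":-0.0009,"y":0,"z":-0.001,"spin":0,"gripper":-1},{"x":-0.0009,"y":0,"z":-0.001,"spin":0,"gripper":-1}]'; python3 st.py 0
```

```text
time: 7.3
tool_pos: [0.4768, -0.042, 0.0837]
tool_rot: [-1.238, -1.164, 1.163]
wrist_force: [0.6, -0.6, -1.3]
gripper_width: 0.0149
t 7.45 pos [476.75 -41.98  83.67] F [ 0.25 -0.39 -0.36] |F|0.6 th 0 pen -1.41 n [ 0.72 -0.69] Fn(h) -0.45 Ft -0.10
time: 7.7
tool_pos: [0.4774, -0.0427, 0.0836]
tool_rot: [-1.238, -1.163, 1.164]
wrist_force: [0.4, 0.6, -1.4]
gripper_width: 0.0147
t 7.85 pos [477.4  -42.68  83.64] F [0.15 0.31 0.02] |F|0.3 th 0 pen -0.46 n [ 0.72 -0.69] Fn(h) 0.11 Ft 0.32
```

```bash
python3 -m handwheel '[{"x":-0.0006,"y":0,"z":-0.0007,"spin":0,"gripper":-1},{"x":-0.0006,"y":0,"z":-0.0007,"spin":0,"gripper":-1}]'; python3 st.py 0
```

```text
time: 8.1
tool_pos: [0.4777, -0.0429, 0.0836]
tool_rot: [-1.237, -1.163, 1.164]
wrist_force: [-0.1, 0.0, -1.6]
gripper_width: 0.0149
t 8.25 pos [477.67 -42.95  83.59] F [-0.63  1.19  0.04] |F|1.3 th 0 pen -0.08 n [ 0.72 -0.69] Fn(h) 1.28 Ft 0.42
```

```bash
python3 -m handwheel '[{"x":-0.0005,"y":0,"z":-0.0006,"spin":0,"gripper":-1},{"x":-0.0005,"y":0,"z":-0.0006,"spin":0,"gripper":-1}]'; python3 st.py 0
```

```text
time: 8.5
tool_pos: [0.4779, -0.0432, 0.0835]
tool_rot: [-1.237, -1.163, 1.164]
wrist_force: [-2.0, 2.6, -1.5]
gripper_width: 0.0147
t 8.65 pos [477.92 -43.2   83.53] F [-1.82  2.98  0.3 ] |F|3.5 th 0 pen 0.28 n [ 0.72 -0.69] Fn(h) 3.37 Ft 0.88
```

```bash
echo '[478.05,-43.37]' > cmd.json
cat > nx.py <<'E'
# usage: nx.py lastx lastz  th0 th1 pen0 pen1 nrows [nsamp]
from path import *
import sys,json
np.set_printoptions(precision=2,suppress=True)
lx,lz,a0,a1,p0,p1=map(float,sys.argv[1:7]);k=int(sys.argv[7]);ns=int(sys.argv[8]) if len(sys.argv)>8 else 2
F=[];X=[]
for i in range(ns+1):
    s=ctrl.state();F.append(s['wrist_force']);X.append(s['tool_pos'])
    if i<ns: ctrl.capture("wrist")
F1=np.array(F)-[0,0,-1.1];F=F1.mean(0);X=np.mean(X,0)*1000
R=Rt(s);ax=R[:2,0]/np.hypot(*R[:2,0]);az=R[:2,2]/np.hypot(*R[:2,2])
cmd=np.array(json.load(open('cmd.json')))+750*(lx*ax+lz*az);json.dump(list(cmd),open('cmd.json','w'))
t,p,nn,rc=tip()
i=int(a0)%360
print("t %.2f"%s['time'],"pos",X,"cmd",cmd,"F",F,"|F|%.1f max%.1f"%(np.linalg.norm(F),np.linalg.norm(F1,axis=1).max()),"Fn %.2f Ft %.2f"%(-F[:2]@nn[i],F[:2]@np.array([-nn[i][1],nn[i][0]])),"pencmd %.2f penmeas %.2f"%((cmd-p[i])@nn[i],(X[:2]-p[i])@nn[i]),"w %.1f"%(s['gripper_width']*1e3),"tilt %.2f"%np.degrees(np.arccos(min(1,-R[2,1]))))
for j in range(1,k+1):
    f=j/k;th=int(round(a0+(a1-a0)*f))%360;T=p[th]+nn[th]*(p0+(p1-p0)*f);dl=(T-cmd)/750
    print("%d: x %.4f z %.4f"%(th,dl@ax,dl@az))
E
python3 nx.py 0 0 0 15 .5 .5 5
```

```text
t 8.75 pos [477.96 -43.24  83.54] cmd [478.05 -43.37] F [-2.51  3.15  0.16] |F|4.0 max5.1 Fn 3.99 Ft 0.53 pencmd 0.49 penmeas 0.33 w 14.8 tilt 0.05
3: x 0.0007 z -0.0006
6: x 0.0018 z -0.0014
9: x 0.0029 z -0.0021
12: x 0.0041 z -0.0028
15: x 0.0053 z -0.0033
```

```bash
python3 -m handwheel '[{"x":0.0007,"y":0,"z":-0.0006,"spin":0,"gripper":-1},{"x":0.0018,"y":0,"z":-0.0014,"spin":0,"gripper":-1},{"x":0.0029,"y":0,"z":-0.0021,"spin":0,"gripper":-1},{"x":0.0041,"y":0,"z":-0.0028,"spin":0,"gripper":-1},{"x":0.0053,"y":0,"z":-0.0033,"spin":0,"gripper":-1}]' | grep force; python3 nx.py 0.0053 -0.0033 15 30 .45 .45 5
```

```text
wrist_force: [-5.1, 0.2, 1.1]
t 9.47 pos [480.99 -39.85  83.65] cmd [480.77 -39.56] F [-4.93  0.14  2.11] |F|5.4 max6.0 Fn 4.48 Ft -2.05 pencmd 0.47 penmeas 0.80 w 14.7 tilt 0.00
18: x 0.0013 z -0.0005
21: x 0.0026 z -0.0009
24: x 0.0039 z -0.0012
27: x 0.0053 z -0.0014
30: x 0.0066 z -0.0015
```

```bash
python3 nx.py 0 0 15 33 .3 .2 6 0
```

```text
t 9.47 pos [481.04 -39.77  83.65] cmd [480.77 -39.56] F [-4.03  0.83  2.15] |F|4.6 max4.6 Fn 3.98 Ft -1.03 pencmd 0.47 penmeas 0.82 w 14.7 tilt 0.00
18: x 0.0014 z -0.0003
21: x 0.0027 z -0.0006
24: x 0.0040 z -0.0009
27: x 0.0053 z -0.0011
30: x 0.0067 z -0.0012
33: x 0.0080 z -0.0012
```

```bash
python3 -m handwheel '[{"x":0.0014,"y":0,"z":-0.0003,"spin":0,"gripper":-1},{"x":0.0027,"y":0,"z":-0.0006,"spin":0,"gripper":-1},{"x":0.0040,"y":0,"z":-0.0009,"spin":0,"gripper":-1},{"x":0.0053,"y":0,"z":-0.0011,"spin":0,"gripper":-1},{"x":0.0067,"y":0,"z":-0.0012,"spin":0,"gripper":-1},{"x":0.0080,"y":0,"z":-0.0012,"spin":0,"gripper":-1}]' | grep force; python3 nx.py 0.0080 -0.0012 33 51 .2 .2 6
```

```text
wrist_force: [-2.2, -1.2, 0.2]
t 10.32 pos [482.8  -33.73  83.78] cmd [482.03 -33.62] F [-2.44 -1.06  1.65] |F|3.1 max3.8 Fn 2.37 Ft -1.19 pencmd 0.19 penmeas 0.95 w 14.9 tilt 0.06
36: x 0.0013 z 0.0001
39: x 0.0027 z 0.0002
42: x 0.0040 z 0.0005
45: x 0.0053 z 0.0008
48: x 0.0065 z 0.0013
51: x 0.0078 z 0.0018
```

```bash
python3 -m handwheel '[{"x":0.0013,"y":0,"z":0.0000,"spin":0,"gripper":-1},{"x":0.0027,"y":0,"z":0.0001,"spin":0,"gripper":-1},{"x":0.0040,"y":0,"z":0.0004,"spin":0,"gripper":-1},{"x":0.0054,"y":0,"z":0.0007,"spin":0,"gripper":-1},{"x":0.0066,"y":0,"z":0.0012,"spin":0,"gripper":-1},{"x":0.0079,"y":0,"z":0.0017,"spin":0,"gripper":-1}]' | grep force; python3 nx.py 0.0079 0.0017 51 69 .3 .3 6
```

```text
wrist_force: [-0.8, -0.6, -0.9]
t 11.18 pos [481.64 -27.56  83.73] cmd [481.13 -27.63] F [-1.14 -0.2   0.81] |F|1.4 max2.1 Fn 1.14 Ft 0.20 pencmd 0.30 penmeas 0.81 w 14.9 tilt 0.03
54: x 0.0011 z 0.0006
57: x 0.0022 z 0.0013
60: x 0.0033 z 0.0020
63: x 0.0043 z 0.0028
66: x 0.0053 z 0.0037
69: x 0.0062 z 0.0047
```

```bash
python3 nx.py 0 0 51 66 .75 .75 5 0
```

```text
t 11.18 pos [481.6  -27.51  83.72] cmd [481.13 -27.63] F [-1.38 -0.36  1.48] |F|2.1 max2.1 Fn 1.42 Ft 0.13 pencmd 0.30 penmeas 0.79 w 14.9 tilt 0.03
54: x 0.0014 z 0.0000
57: x 0.0025 z 0.0007
60: x 0.0037 z 0.0015
63: x 0.0047 z 0.0024
66: x 0.0057 z 0.0033
```

```bash
python3 -m handwheel '[{"x":0.0014,"y":0,"z":0.0000,"spin":0,"gripper":-1},{"x":0.0025,"y":0,"z":0.0007,"spin":0,"gripper":-1},{"x":0.0037,"y":0,"z":0.0015,"spin":0,"gripper":-1},{"x":0.0047,"y":0,"z":0.0024,"spin":0,"gripper":-1},{"x":0.0057,"y":0,"z":0.0033,"spin":0,"gripper":-1}]' | grep force; python3 nx.py 0.0057 0.0033 66 81 .75 .75 5
```

```text
wrist_force: [-0.4, -2.0, -0.1]
t 11.90 pos [479.24 -23.23  83.69] cmd [478.92 -23.21] F [-0.14 -1.64  1.11] |F|2.0 max2.3 Fn 1.12 Ft -1.21 pencmd 0.72 penmeas 0.96 w 14.8 tilt 0.01
69: x 0.0010 z 0.0009
72: x 0.0018 z 0.0019
75: x 0.0026 z 0.0030
78: x 0.0034 z 0.0041
81: x 0.0040 z 0.0052
```

```bash
python3 nx.py 0 0 66 81 1.2 1.2 5 0
```

```text
t 11.90 pos [479.2  -23.17  83.67] cmd [478.92 -23.21] F [ 0.02 -1.05  1.86] |F|2.1 max2.1 Fn 0.63 Ft -0.84 pencmd 0.72 penmeas 0.97 w 14.8 tilt 0.01
69: x 0.0014 z 0.0005
72: x 0.0023 z 0.0015
75: x 0.0031 z 0.0026
78: x 0.0038 z 0.0037
81: x 0.0045 z 0.0049
```

```bash
python3 -m handwheel '[{"x":0.0014,"y":0,"z":0.0005,"spin":0,"gripper":-1},{"x":0.0023,"y":0,"z":0.0015,"spin":0,"gripper":-1},{"x":0.0031,"y":0,"z":0.0026,"spin":0,"gripper":-1},{"x":0.0038,"y":0,"z":0.0037,"spin":0,"gripper":-1},{"x":0.0045,"y":0,"z":0.0049,"spin":0,"gripper":-1}]' | grep force; python3 nx.py 0.0045 0.0049 81 99 1.2 1.2 6
```

```text
wrist_force: [0.7, -2.2, 1.1]
t 12.62 pos [475.75 -19.7   83.7 ] cmd [475.46 -19.62] F [-0.02 -1.9   2.06] |F|2.8 max3.2 Fn 1.54 Ft -1.10 pencmd 1.18 penmeas 1.28 w 14.9 tilt 0.01
84: x 0.0006 z 0.0012
87: x 0.0012 z 0.0024
90: x 0.0017 z 0.0036
93: x 0.0021 z 0.0048
96: x 0.0025 z 0.0060
99: x 0.0028 z 0.0073
```

```bash
python3 -m handwheel '[{"x":0.0008,"y":0,"z":0.0011,"spin":0,"gripper":-1},{"x":0.0014,"y":0,"z":0.0023,"spin":0,"gripper":-1},{"x":0.0020,"y":0,"z":0.0035,"spin":0,"gripper":-1},{"x":0.0024,"y":0,"z":0.0047,"spin":0,"gripper":-1},{"x":0.0028,"y":0,"z":0.0059,"spin":0,"gripper":-1},{"x":0.0031,"y":0,"z":0.0072,"spin":0,"gripper":-1}]' | grep force; python3 nx.py 0.0031 0.0072 99 117 1.4 1.4 6
```

```text
wrist_force: [0.5, -1.9, -0.7]
t 13.47 pos [470.41 -16.99  83.67] cmd [470.21 -16.96] F [ 0.18 -2.06  0.5 ] |F|2.1 max2.4 Fn 1.88 Ft -0.87 pencmd 1.45 penmeas 1.49 w 14.7 tilt 0.02
102: x 0.0002 z 0.0013
105: x 0.0004 z 0.0025
108: x 0.0005 z 0.0038
111: x 0.0007 z 0.0051
114: x 0.0007 z 0.0063
117: x 0.0007 z 0.0076
```

```bash
python3 -m handwheel '[{"x":0.0006,"y":0,"z":0.0012,"spin":0,"gripper":-1},{"x":0.0009,"y":0,"z":0.0024,"spin":0,"gripper":-1},{"x":0.0010,"y":0,"z":0.0037,"spin":0,"gripper":-1},{"x":0.0012,"y":0,"z":0.0050,"spin":0,"gripper":-1},{"x":0.0013,"y":0,"z":0.0063,"spin":0,"gripper":-1},{"x":0.0013,"y":0,"z":0.0076,"spin":0,"gripper":-1}]' | grep force; python3 nx.py 0.0013 0.0076 117 135 1.8 1.7 6
```

```text
wrist_force: [0.4, -1.7, 0.3]
t 14.32 pos [464.8  -15.75  83.68] cmd [464.58 -15.64] F [ 1.01 -2.04  0.95] |F|2.5 max3.2 Fn 1.91 Ft -1.24 pencmd 1.83 penmeas 1.74 w 14.8 tilt 0.01
120: x -0.0001 z 0.0012
123: x -0.0002 z 0.0025
126: x -0.0003 z 0.0038
129: x -0.0005 z 0.0050
132: x -0.0007 z 0.0063
135: x -0.0010 z 0.0075
```

```bash
python3 -m handwheel '[{"x":0.0002,"y":0,"z":0.0012,"spin":0,"gripper":-1},{"x":0.0002,"y":0,"z":0.0025,"spin":0,"gripper":-1},{"x":0.0002,"y":0,"z":0.0038,"spin":0,"gripper":-1},{"x":0.0000,"y":0,"z":0.0050,"spin":0,"gripper":-1},{"x":-0.0002,"y":0,"z":0.0063,"spin":0,"gripper":-1},{"x":-0.0005,"y":0,"z":0.0075,"spin":0,"gripper":-1}]' | grep force; python3 nx.py -0.0005 0.0075 135 153 2.1 2.1 6
```

```text
wrist_force: [1.5, -2.4, 0.9]
t 15.18 pos [459.14 -15.81  83.67] cmd [458.95 -15.66] F [ 1.53 -2.05  2.29] |F|3.4 max3.8 Fn 2.18 Ft -1.33 pencmd 2.05 penmeas 1.88 w 14.7 tilt 0.01
138: x -0.0002 z 0.0013
141: x -0.0005 z 0.0026
144: x -0.0009 z 0.0038
147: x -0.0013 z 0.0050
150: x -0.0018 z 0.0062
153: x -0.0023 z 0.0074
```

Good, 3.4 N. Follow with a touch more.

```bash
python3 -m handwheel '[{"x":-0.0001,"y":0,"z":0.0013,"spin":0,"gripper":-1},{"x":-0.0004,"y":0,"z":0.0026,"spin":0,"gripper":-1},{"x":-0.0008,"y":0,"z":0.0039,"spin":0,"gripper":-1},{"x":-0.0012,"y":0,"z":0.0051,"spin":0,"gripper":-1},{"x":-0.0017,"y":0,"z":0.0063,"spin":0,"gripper":-1},{"x":-0.0022,"y":0,"z":0.0075,"spin":0,"gripper":-1}]' | grep force; python3 nx.py -0.0022 0.0075 153 171 2.1 2.1 6
```

```text
wrist_force: [2.9, -1.8, 0.4]
t 16.02 pos [453.51 -17.19  83.7 ] cmd [453.23 -16.96] F [ 2.5  -1.8   1.46] |F|3.4 max3.7 Fn 2.52 Ft -1.77 pencmd 2.20 penmeas 1.89 w 14.8 tilt 0.00
156: x -0.0007 z 0.0011
159: x -0.0013 z 0.0022
162: x -0.0019 z 0.0033
165: x -0.0027 z 0.0044
168: x -0.0034 z 0.0055
171: x -0.0043 z 0.0065
```

```bash
python3 -m handwheel '[{"x":-0.0007,"y":0,"z":0.0011,"spin":0,"gripper":-1},{"x":-0.0013,"y":0,"z":0.0022,"spin":0,"gripper":-1},{"x":-0.0019,"y":0,"z":0.0033,"spin":0,"gripper":-1},{"x":-0.0027,"y":0,"z":0.0044,"spin":0,"gripper":-1},{"x":-0.0034,"y":0,"z":0.0055,"spin":0,"gripper":-1},{"x":-0.0043,"y":0,"z":0.0065,"spin":0,"gripper":-1}]' | grep force; python3 nx.py -0.0043 0.0065 171 189 2.1 2.0 6
```

```text
wrist_force: [2.7, -0.6, 0.0]
t 16.88 pos [448.46 -20.08  83.7 ] cmd [448.17 -19.88] F [ 2.9  -1.19  1.44] |F|3.5 max3.9 Fn 2.67 Ft -1.64 pencmd 2.10 penmeas 1.76 w 14.7 tilt 0.00
174: x -0.0009 z 0.0009
177: x -0.0018 z 0.0019
180: x -0.0028 z 0.0027
183: x -0.0039 z 0.0035
186: x -0.0050 z 0.0043
189: x -0.0061 z 0.0049
```

```bash
python3 -m handwheel '[{"x":-0.0009,"y":0,"z":0.0009,"spin":0,"gripper":-1},{"x":-0.0018,"y":0,"z":0.0019,"spin":0,"gripper":-1},{"x":-0.0028,"y":0,"z":0.0027,"spin":0,"gripper":-1},{"x":-0.0039,"y":0,"z":0.0035,"spin":0,"gripper":-1},{"x":-0.0050,"y":0,"z":0.0043,"spin":0,"gripper":-1},{"x":-0.0061,"y":0,"z":0.0049,"spin":0,"gripper":-1}]' | grep force; python3 nx.py -0.0061 0.0049 189 207 2.0 1.9 6
```

```text
wrist_force: [4.0, 0.4, 0.0]
t 17.73 pos [444.46 -24.42  83.68] cmd [444.21 -24.22] F [ 3.4  -0.1   1.14] |F|3.6 max4.2 Fn 2.90 Ft -1.79 pencmd 2.00 penmeas 1.68 w 14.7 tilt 0.00
192: x -0.0012 z 0.0006
195: x -0.0024 z 0.0012
198: x -0.0037 z 0.0016
201: x -0.0050 z 0.0020
204: x -0.0063 z 0.0023
207: x -0.0076 z 0.0025
```

```bash
python3 -m handwheel '[{"x":-0.0012,"y":0,"z":0.0006,"spin":0,"gripper":-1},{"x":-0.0024,"y":0,"z":0.0012,"spin":0,"gripper":-1},{"x":-0.0037,"y":0,"z":0.0016,"spin":0,"gripper":-1},{"x":-0.0050,"y":0,"z":0.0020,"spin":0,"gripper":-1},{"x":-0.0063,"y":0,"z":0.0023,"spin":0,"gripper":-1},{"x":-0.0076,"y":0,"z":0.0024,"spin":0,"gripper":-1}]' | grep force; python3 nx.py -0.0076 0.0024 207 225 1.8 1.6 6
```

```text
wrist_force: [3.6, 1.4, 0.6]
t 18.57 pos [442.32 -30.    83.66] cmd [442.06 -29.8 ] F [3.77 1.25 2.02] |F|4.5 max4.8 Fn 3.47 Ft -1.92 pencmd 1.85 penmeas 1.56 w 15.0 tilt 0.00
210: x -0.0013 z 0.0000
213: x -0.0026 z 0.0000
216: x -0.0039 z -0.0000
219: x -0.0053 z -0.0002
222: x -0.0065 z -0.0005
225: x -0.0078 z -0.0008
```

```bash
python3 -m handwheel '[{"x":-0.0013,"y":0,"z":-0.0001,"spin":0,"gripper":-1},{"x":-0.0026,"y":0,"z":-0.0002,"spin":0,"gripper":-1},{"x":-0.0039,"y":0,"z":-0.0003,"spin":0,"gripper":-1},{"x":-0.0053,"y":0,"z":-0.0005,"spin":0,"gripper":-1},{"x":-0.0065,"y":0,"z":-0.0009,"spin":0,"gripper":-1},{"x":-0.0078,"y":0,"z":-0.0012,"spin":0,"gripper":-1}]' | grep force; python3 nx.py -0.0078 -0.0012 225 243 1.3 1.0 6
```

```text
wrist_force: [2.3, 2.7, 1.1]
t 19.43 pos [442.75 -35.93  83.6 ] cmd [442.6  -35.69] F [2.25 2.32 2.27] |F|4.0 max4.2 Fn 2.71 Ft -1.77 pencmd 1.32 penmeas 1.22 w 15.0 tilt 0.02
228: x -0.0011 z -0.0004
231: x -0.0023 z -0.0009
234: x -0.0034 z -0.0015
237: x -0.0045 z -0.0022
240: x -0.0056 z -0.0029
243: x -0.0066 z -0.0037
```

```bash
python3 -m handwheel '[{"x":-0.0011,"y":0,"z":-0.0004,"spin":0,"gripper":-1},{"x":-0.0023,"y":0,"z":-0.0009,"spin":0,"gripper":-1},{"x":-0.0034,"y":0,"z":-0.0015,"spin":0,"gripper":-1},{"x":-0.0045,"y":0,"z":-0.0022,"spin":0,"gripper":-1},{"x":-0.0056,"y":0,"z":-0.0029,"spin":0,"gripper":-1},{"x":-0.0066,"y":0,"z":-0.0037,"spin":0,"gripper":-1}]' | grep force; python3 nx.py -0.0066 -0.0037 243 258 .9 .7 5
```

```text
wrist_force: [1.6, 4.5, 0.3]
t 20.27 pos [445.22 -40.94  83.61] cmd [445.06 -40.8 ] F [2.19 4.51 1.77] |F|5.3 max5.8 Fn 4.38 Ft -2.43 pencmd 0.99 penmeas 0.94 w 14.9 tilt 0.01
246: x -0.0008 z -0.0009
249: x -0.0017 z -0.0017
252: x -0.0026 z -0.0027
255: x -0.0034 z -0.0036
258: x -0.0041 z -0.0046
```

```bash
python3 nx.py 0 0 243 258 .65 .2 5 0
```

```text
t 20.27 pos [445.28 -41.01  83.62] cmd [445.06 -40.8 ] F [2.2  4.44 1.6 ] |F|5.2 max5.2 Fn 4.35 Ft -2.37 pencmd 0.99 penmeas 0.94 w 14.9 tilt 0.01
246: x -0.0006 z -0.0012
249: x -0.0014 z -0.0021
252: x -0.0022 z -0.0030
255: x -0.0029 z -0.0040
258: x -0.0036 z -0.0050
```

```bash
python3 -m handwheel '[{"x":-0.0006,"y":0,"z":-0.0012,"spin":0,"gripper":-1},{"x":-0.0014,"y":0,"z":-0.0021,"spin":0,"gripper":-1},{"x":-0.0022,"y":0,"z":-0.0030,"spin":0,"gripper":-1},{"x":-0.0029,"y":0,"z":-0.0040,"spin":0,"gripper":-1},{"x":-0.0036,"y":0,"z":-0.0050,"spin":0,"gripper":-1}]' | grep force; python3 nx.py -0.0036 -0.0050 258 273 .2 -.1 5
```

```text
wrist_force: [-0.0, 3.2, 0.1]
t 21.00 pos [448.77 -44.18  83.56] cmd [448.64 -43.73] F [0.44 3.17 1.23] |F|3.4 max3.9 Fn 2.76 Ft -1.61 pencmd 0.23 penmeas 0.50 w 14.7 tilt 0.02
261: x -0.0006 z -0.0010
264: x -0.0012 z -0.0021
267: x -0.0017 z -0.0031
270: x -0.0022 z -0.0042
273: x -0.0026 z -0.0054
```

```bash
python3 -m handwheel '[{"x":-0.0006,"y":0,"z":-0.0010,"spin":0,"gripper":-1},{"x":-0.0012,"y":0,"z":-0.0021,"spin":0,"gripper":-1},{"x":-0.0017,"y":0,"z":-0.0031,"spin":0,"gripper":-1},{"x":-0.0022,"y":0,"z":-0.0042,"spin":0,"gripper":-1},{"x":-0.0026,"y":0,"z":-0.0054,"spin":0,"gripper":-1}]' | grep force; python3 nx.py -0.0026 -0.0054 273 288 -.1 -.35 5
```

```text
wrist_force: [0.1, -0.0, -1.1]
t 21.73 pos [452.93 -46.41  83.63] cmd [452.56 -45.93] F [0.11 0.63 0.22] |F|0.7 max1.3 Fn 0.63 Ft -0.16 pencmd -0.10 penmeas 0.19 w 15.2 tilt 0.02
276: x -0.0004 z -0.0011
279: x -0.0007 z -0.0022
282: x -0.0010 z -0.0034
285: x -0.0012 z -0.0045
288: x -0.0014 z -0.0057
```

```bash
python3 -m handwheel '[{"x":-0.0007,"y":0,"z":0.0002,"spin":0,"gripper":-1},{"x":-0.0007,"y":0,"z":0.0002,"spin":0,"gripper":-1}]' | grep force; python3 nx.py -0.0007 0.0002 273 285 .4 .4 4
```

```text
wrist_force: [0.5, 1.9, -1.1]
t 22.07 pos [452.85 -46.57  83.71] cmd [452.38 -46.44] F [0.22 2.06 0.25] |F|2.1 max2.8 Fn 1.98 Ft -0.63 pencmd 0.45 penmeas 0.38 w 14.7 tilt 0.03
276: x -0.0004 z -0.0011
279: x -0.0008 z -0.0022
282: x -0.0011 z -0.0034
285: x -0.0014 z -0.0045
```

```bash
python3 -m handwheel '[{"x":-0.0005,"y":0,"z":-0.0011,"spin":0,"gripper":-1},{"x":-0.0009,"y":0,"z":-0.0022,"spin":0,"gripper":-1},{"x":-0.0012,"y":0,"z":-0.0034,"spin":0,"gripper":-1},{"x":-0.0014,"y":0,"z":-0.0045,"spin":0,"gripper":-1}]' | grep force; python3 nx.py -0.0014 -0.0045 285 300 .3 .3 5
```

```text
wrist_force: [-0.7, 3.1, 0.2]
t 22.68 pos [456.   -47.87  83.63] cmd [455.68 -47.7 ] F [-0.65  2.55  0.87] |F|2.8 max3.6 Fn 2.31 Ft -1.26 pencmd 0.38 penmeas 0.47 w 14.8 tilt 0.01
288: x -0.0002 z -0.0013
291: x -0.0004 z -0.0024
294: x -0.0006 z -0.0036
297: x -0.0007 z -0.0049
300: x -0.0008 z -0.0061
```

```bash
python3 -m handwheel '[{"x":-0.0003,"y":0,"z":-0.0013,"spin":0,"gripper":-1},{"x":-0.0005,"y":0,"z":-0.0024,"spin":0,"gripper":-1},{"x":-0.0007,"y":0,"z":-0.0036,"spin":0,"gripper":-1},{"x":-0.0008,"y":0,"z":-0.0049,"spin":0,"gripper":-1},{"x":-0.0009,"y":0,"z":-0.0061,"spin":0,"gripper":-1}]' | grep force; python3 nx.py -0.0009 -0.0061 300 315 .3 .3 5
```

```text
wrist_force: [-1.2, 2.5, 0.7]
t 23.40 pos [460.52 -48.83  83.63] cmd [460.21 -48.66] F [-1.22  2.82  1.29] |F|3.3 max4.0 Fn 2.73 Ft -1.40 pencmd 0.38 penmeas 0.54 w 15.1 tilt 0.00
303: x 0.0001 z -0.0012
306: x 0.0001 z -0.0024
309: x 0.0001 z -0.0036
312: x 0.0002 z -0.0048
315: x 0.0003 z -0.0061
```

```bash
python3 -m handwheel '[{"x":0.0000,"y":0,"z":-0.0012,"spin":0,"gripper":-1},{"x":0.0000,"y":0,"z":-0.0024,"spin":0,"gripper":-1},{"x":0.0001,"y":0,"z":-0.0036,"spin":0,"gripper":-1},{"x":0.0002,"y":0,"z":-0.0048,"spin":0,"gripper":-1},{"x":0.0003,"y":0,"z":-0.0061,"spin":0,"gripper":-1}]' | grep force; python3 nx.py 0.0003 -0.0061 315 330 .3 .3 5
```

```text
wrist_force: [-2.5, 3.7, -0.1]
t 24.12 pos [465.17 -48.9   83.64] cmd [464.79 -48.71] F [-1.98  3.05  1.73] |F|4.0 max4.5 Fn 3.24 Ft -1.65 pencmd 0.29 penmeas 0.51 w 15.0 tilt 0.02
318: x 0.0001 z -0.0012
321: x 0.0003 z -0.0024
324: x 0.0006 z -0.0036
327: x 0.0009 z -0.0048
330: x 0.0013 z -0.0060
```

Slightly lighter on this one.

```bash
python3 -m handwheel '[{"x":0.0002,"y":0,"z":-0.0012,"spin":0,"gripper":-1},{"x":0.0004,"y":0,"z":-0.0024,"spin":0,"gripper":-1},{"x":0.0007,"y":0,"z":-0.0036,"spin":0,"gripper":-1},{"x":0.0010,"y":0,"z":-0.0048,"spin":0,"gripper":-1},{"x":0.0014,"y":0,"z":-0.0060,"spin":0,"gripper":-1}]' | grep force; python3 nx.py 0.0014 -0.0060 330 345 .2 .2 5
```

```text
wrist_force: [-2.6, 3.1, 1.7]
t 24.85 pos [469.6  -48.08  83.62] cmd [469.34 -47.94] F [-2.25  2.77  1.66] |F|3.9 max4.9 Fn 3.31 Ft -1.34 pencmd 0.20 penmeas 0.41 w 14.7 tilt 0.01
333: x 0.0004 z -0.0011
336: x 0.0008 z -0.0023
339: x 0.0014 z -0.0034
342: x 0.0020 z -0.0046
345: x 0.0026 z -0.0057
```

```bash
python3 -m handwheel '[{"x":0.0004,"y":0,"z":-0.0011,"spin":0,"gripper":-1},{"x":0.0008,"y":0,"z":-0.0023,"spin":0,"gripper":-1},{"x":0.0014,"y":0,"z":-0.0034,"spin":0,"gripper":-1},{"x":0.0020,"y":0,"z":-0.0046,"spin":0,"gripper":-1},{"x":0.0026,"y":0,"z":-0.0057,"spin":0,"gripper":-1}]' | grep force; python3 nx.py 0.0026 -0.0057 345 363 .2 .2 6
```

```text
wrist_force: [-4.0, 1.8, 1.4]
t 25.57 pos [473.89 -46.43  83.59] cmd [473.73 -46.26] F [-3.76  2.34  2.28] |F|5.0 max5.4 Fn 3.91 Ft -2.08 pencmd 0.21 penmeas 0.43 w 14.9 tilt 0.01
348: x 0.0007 z -0.0010
351: x 0.0015 z -0.0021
354: x 0.0023 z -0.0031
357: x 0.0032 z -0.0040
0: x 0.0041 z -0.0049
3: x 0.0051 z -0.0058
```

```bash
python3 -m handwheel '[{"x":0.0008,"y":0,"z":-0.0010,"spin":0,"gripper":-1},{"x":0.0016,"y":0,"z":-0.0020,"spin":0,"gripper":-1},{"x":0.0025,"y":0,"z":-0.0029,"spin":0,"gripper":-1},{"x":0.0034,"y":0,"z":-0.0038,"spin":0,"gripper":-1},{"x":0.0043,"y":0,"z":-0.0047,"spin":0,"gripper":-1},{"x":0.0053,"y":0,"z":-0.0056,"spin":0,"gripper":-1}]' | grep force; python3 nx.py 0.0053 -0.0056 363 378 0 0 5
```

```text
wrist_force: [-4.7, 0.7, 0.7]
t 26.43 pos [478.63 -42.77  83.68] cmd [478.17 -42.55] F [-3.86  0.97  1.5 ] |F|4.3 max5.0 Fn 3.57 Ft -1.78 pencmd 0.01 penmeas 0.51 w 15.0 tilt 0.02
6: x 0.0010 z -0.0007
9: x 0.0021 z -0.0014
12: x 0.0033 z -0.0021
15: x 0.0045 z -0.0026
18: x 0.0057 z -0.0031
```

```bash
python3 -m handwheel '[{"x":0.0010,"y":0,"z":-0.0006,"spin":0,"gripper":-1},{"x":0.0021,"y":0,"z":-0.0013,"spin":0,"gripper":-1},{"x":0.0033,"y":0,"z":-0.0019,"spin":0,"gripper":-1},{"x":0.0045,"y":0,"z":-0.0024,"spin":0,"gripper":-1}]' | grep force; python3 nx.py 0.0045 -0.0024 375 378 0 0 1
python3 - <<'E'
from h import *
s=ctrl.state();R=Rt(s)
for t in([.463,-.032,.0836],[.463,-.032,.117],[.5169,-.1815,.117]): print(R.T@(np.array(t)-s['tool_pos'])/.75)
E
```

```text
wrist_force: [-4.0, 0.1, 0.0]
t 27.02 pos [480.86 -39.48  83.74] cmd [480.17 -39.3 ] F [-2.77  0.44  1.14] |F|3.0 max4.2 Fn 2.68 Ft -0.83 pencmd -0.17 penmeas 0.53 w 15.2 tilt 0.05
18: x 0.0012 z -0.0007
[0.00839462 0.0001685  0.02440118]
[ 0.0083946  -0.04436482  0.0243632 ]
[-0.18612508 -0.04429309 -0.05966467]
```

```bash
python3 -m handwheel '[{"x":0.004,"y":0,"z":0.012,"spin":0,"gripper":-1},{"x":0.0084,"y":0,"z":0.024,"spin":0,"gripper":-1},{"x":0.0084,"y":-0.02,"z":0.024,"spin":0,"gripper":-1},{"x":0.0084,"y":-0.045,"z":0.024,"spin":0,"gripper":-1},{"x":-0.05,"y":-0.045,"z":0,"spin":0,"gripper":-1},{"x":-0.12,"y":-0.045,"z":-0.03,"spin":0,"gripper":-1},{"x":-0.1865,"y":-0.045,"z":-0.0595,"spin":0,"gripper":-1},{"x":-0.1865,"y":-0.045,"z":-0.0595,"spin":0,"gripper":-1}]'
python3 -m handwheel '[{"x":0,"y":0,"z":0,"spin":0,"gripper":-1},{"x":0,"y":0,"z":0,"spin":0,"gripper":-1}]'
python3 - <<'E'
from h import *
s=ctrl.state();R=Rt(s)
print(np.degrees(np.arctan2(R[1,0],R[0,0])))
for t in([.5169,-.1818,.0505],): print(R.T@(np.array(t)-s['tool_pos'])/.75)
p,d=ctrl.capture("side");q=p[170:290,290:450,::-1];cv2.imwrite("pics/s3.png",cv2.resize(q,None,fx=5,fy=5,interpolation=cv2.INTER_CUBIC))
p,d=ctrl.capture("wrist");cv2.imwrite("pics/w5.png",p[:,:,::-1])
E
```

```text
time: 28.02
tool_pos: [0.5177, -0.1875, 0.119]
tool_rot: [-1.247, -1.159, 1.159]
wrist_force: [-0.0, 0.1, -0.7]
gripper_width: 0.0149
time: 28.28
tool_pos: [0.5164, -0.1803, 0.1177]
tool_rot: [-1.236, -1.166, 1.164]
wrist_force: [0.4, -0.7, -1.9]
gripper_width: 0.0149
86.57444339707072
[-0.00206034  0.08959945 -0.00084376]
```

View pics/s3.png

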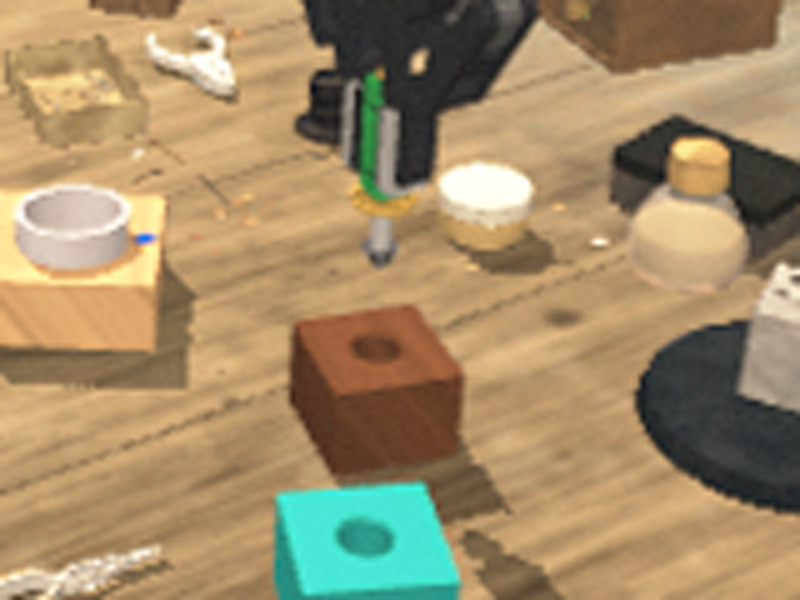

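View pics/w5.png

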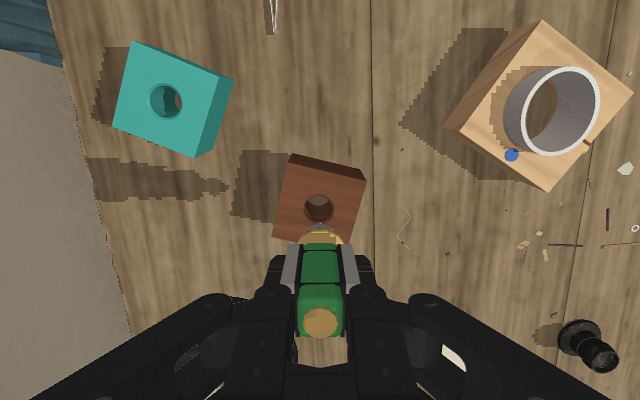

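```bash
python3 -m handwheel '[{"x":-0.0018,"y":0.02,"z":-0.0008,"spin":0,"gripper":-1},{"x":-0.0018,"y":0.04,"z":-0.0008,"spin":0,"gripper":-1},{"x":-0.0018,"y":0.04,"z":-0.0008,"spin":0,"gripper":-1},{"x":-0.0018,"y":0.04,"z":-0.0008,"spin":0,"gripper":-1}]'
python3 - <<'E'
from h import *
np.set_printoptions(precision=4,suppress=True)
print("tip side before",onz([366,222.4],.0772,cam("side")))
s=ctrl.state();R=Rt(s)
for t in([.517,-.182,.0505],): print(s['tool_pos'],R.T@(np.array(t)-s['tool_pos'])/.75)
p,d=ctrl.capture("side");q=p[180:280,300:430,::-1];cv2.imwrite("pics/s4.png",cv2.resize(q,None,fx=6,fy=6,interpolation=cv2.INTER_CUBIC))
E
```

```text
time: 28.88
tool_pos: [0.5168, -0.1834, 0.0871]
tool_rot: [-1.238, -1.163, 1.164]
wrist_force: [0.0, -0.1, -0.6]
gripper_width: 0.0149
tip side before [ 0.5171 -0.1809  0.0772]
[ 0.5168 -0.1834  0.0871] [ 0.0018  0.0488 -0.0002]
```

View pics/s4.png

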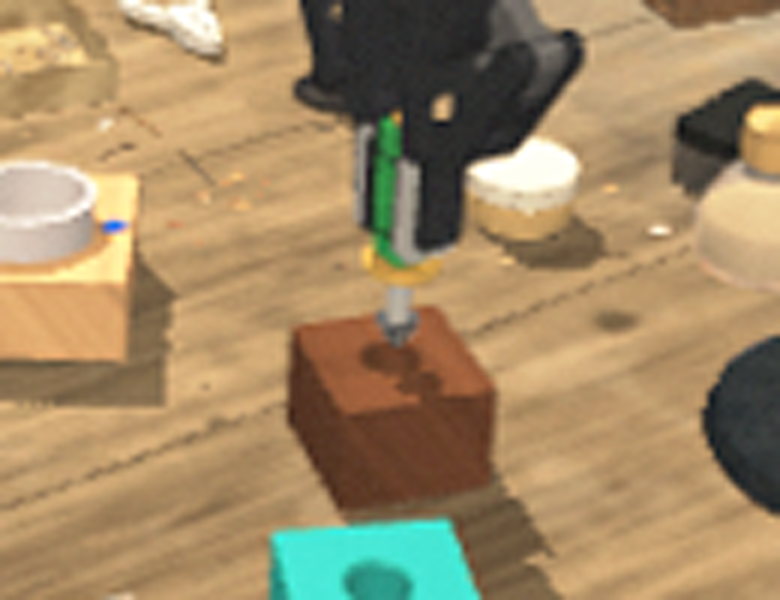

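Run:
```python
from h import *
np.set_printoptions(precision=4,suppress=True)
S=cam("side");print(onz([366.7,236.3],.0465,S),onz([365.3,239.7],.04,S))
for i in range(2):
  s=ctrl.state();R=Rt(s)
  print(s['tool_pos'],R.T@(np.array([.517,-.1818,.0505])-s['tool_pos'])/.75)
  if i==0:
    p,d=ctrl.capture("side");P=cloud(d,S);np.save("sd.npy",P)
    hsv=cv2.cvtColor(p,cv2.COLOR_RGB2HSV)
    m=(abs(P[...,2]-.04)<.003)&(abs(P[...,0]-.517)<.045)&(abs(P[...,1]+.182)<.045)
    print(m.sum(),cv2.minAreaRect((P[m][:,:2]*1000).astype(np.float32)))
    k=(P[...,2]>.047)&(P[...,2]<.075)&(np.hypot(P[...,0]-.517,P[...,1]+.182)<.02); print(k.sum(),[ (round(a,3),P[k&(abs(P[...,2]-a)<.003)].mean(0)) for a in(.052,.06,.068)])
```

```text
[ 0.5177 -0.1852  0.0465] [ 0.5141 -0.1859  0.04  ]
[ 0.517  -0.1834  0.0874] [0.0022 0.0492 0.0001]
357 ((515.97998046875, -183.59310913085938), (56.34172439575195, 54.91069030761719), 73.23351287841797)
46 [(0.052, array([ 0.514 , -0.1883,  0.0524])), (0.06, array([ 0.5141, -0.187 ,  0.0599])), (0.068, array([ 0.5143, -0.187 ,  0.0671]))]
[ 0.5171 -0.1834  0.0876] [0.0022 0.0495 0.0003]
```

```bash
python3 -m handwheel '[{"x":0.0022,"y":0,"z":0.0005,"spin":0,"gripper":-1},{"x":0.0022,"y":0.005,"z":0.0005,"spin":0,"gripper":-1},{"x":0.0022,"y":0.01,"z":0.0005,"spin":0,"gripper":-1},{"x":0.0022,"y":0.015,"z":0.0005,"spin":0,"gripper":-1}]'
python3 -m handwheel '[{"x":0,"y":0.004,"z":0,"spin":0,"gripper":-1},{"x":0,"y":0.008,"z":0,"spin":0,"gripper":-1},{"x":0,"y":0.008,"z":0,"spin":0,"gripper":-1}]'
```

```text
time: 29.48
tool_pos: [0.5166, -0.1815, 0.0758]
tool_rot: [-1.238, -1.164, 1.164]
wrist_force: [-0.5, -0.3, -1.0]
gripper_width: 0.0149
time: 29.85
tool_pos: [0.5164, -0.1815, 0.0699]
tool_rot: [-1.237, -1.163, 1.164]
wrist_force: [-0.5, 0.2, -0.8]
gripper_width: 0.015
```

```bash
python3 -m handwheel '[{"x":0,"y":0.008,"z":0,"spin":0,"gripper":-1},{"x":0,"y":0.016,"z":0,"spin":0,"gripper":-1},{"x":0,"y":0.022,"z":0,"spin":0,"gripper":-1},{"x":0,"y":0.0245,"z":0,"spin":0,"gripper":-1},{"x":0,"y":0.0245,"z":0,"spin":0,"gripper":-1}]'
python3 -m handwheel '[{"x":0,"y":0.0008,"z":0,"spin":0,"gripper":-1},{"x":0,"y":0.0008,"z":0,"spin":0,"gripper":-1}]'
```

```text
time: 30.48
tool_pos: [0.5165, -0.1816, 0.0516]
tool_rot: [-1.238, -1.163, 1.164]
wrist_force: [0.2, 0.3, -0.9]
gripper_width: 0.0147
time: 30.72
tool_pos: [0.5167, -0.1816, 0.0513]
tool_rot: [-1.238, -1.164, 1.163]
wrist_force: [-0.1, 0.6, -1.4]
gripper_width: 0.015
```

```bash
python3 -m handwheel '[{"x":0,"y":0.001,"z":0,"spin":0,"gripper":-1},{"x":0,"y":0.001,"z":0,"spin":0,"gripper":-1}]'
python3 -m handwheel '[{"x":0,"y":0.0006,"z":0,"spin":0,"gripper":-1},{"x":0,"y":0.0006,"z":0,"spin":0,"gripper":-1}]'
```

```text
time: 30.98
tool_pos: [0.5167, -0.1816, 0.0506]
tool_rot: [-1.238, -1.164, 1.163]
wrist_force: [0.3, -0.2, -0.5]
gripper_width: 0.0152
time: 31.22
tool_pos: [0.5168, -0.1816, 0.0505]
tool_rot: [-1.238, -1.164, 1.163]
wrist_force: [-1.1, -0.0, 5.2]
gripper_width: 0.015
```

```bash
python3 -m handwheel '[{"x":0,"y":0,"z":0,"spin":0,"gripper":1},{"x":0,"y":0,"z":0,"spin":0,"gripper":1},{"x":0,"y":0,"z":0,"spin":0,"gripper":1},{"x":0,"y":0,"z":0,"spin":0,"gripper":1},{"x":0,"y":0,"z":0,"spin":0,"gripper":1},{"x":0,"y":0,"z":0,"spin":0,"gripper":1}]'
python3 -m handwheel '[{"x":0,"y":-0.04,"z":0,"spin":0,"gripper":1},{"x":0,"y":-0.09,"z":0,"spin":0,"gripper":1},{"x":0,"y":-0.15,"z":0,"spin":0,"gripper":1},{"x":0,"y":-0.15,"z":0,"spin":0,"gripper":1},{"x":0,"y":-0.15,"z":0,"spin":0,"gripper":1}]'
python3 - <<'E'
from h import *
M=cam("wrist");p,d=ctrl.capture("wrist");cv2.imwrite("pics/w6.png",p[:,:,::-1])
P=cloud(d,M);Z=P[...,2]
g=(Z>.086)&(Z<.1)&(np.hypot(P[...,0]-.517,P[...,1]+.182)<.03)
print(g.sum(),cv2.minAreaRect((P[g][:,:2]*1000).astype(np.float32)),np.median(Z[g]))
p,d=ctrl.capture("side");q=p[150:290,270:450,::-1];cv2.imwrite("pics/s6.png",cv2.resize(q,None,fx=4,fy=4,interpolation=cv2.INTER_CUBIC))
for n in ["loupe","flux_pot","pliers"]: print(n,[(r["conf"],r["position"]) for r in ctrl.pinpoint(n,"side")][:2])
E
```

```text
time: 31.98
tool_pos: [0.5166, -0.1816, 0.05]
tool_rot: [-1.238, -1.164, 1.163]
wrist_force: [0.0, -0.0, -0.9]
gripper_width: 0.0859
time: 32.6
tool_pos: [0.5162, -0.1813, 0.1621]
tool_rot: [-1.237, -1.164, 1.163]
wrist_force: [-0.7, -0.8, -0.3]
gripper_width: 0.0858
603 ((516.885986328125, -182.2332763671875), (15.981314659118652, 16.186418533325195), 86.58136749267578) 0.09454238255850778
loupe [(0.46, [353.3, 195.5]), (0.24, [306.6, 230.2])]
flux_pot [(0.54, [385.9, 213.9])]
pliers [(0.67, [327.6, 181.8])]
```

View pics/s6.png

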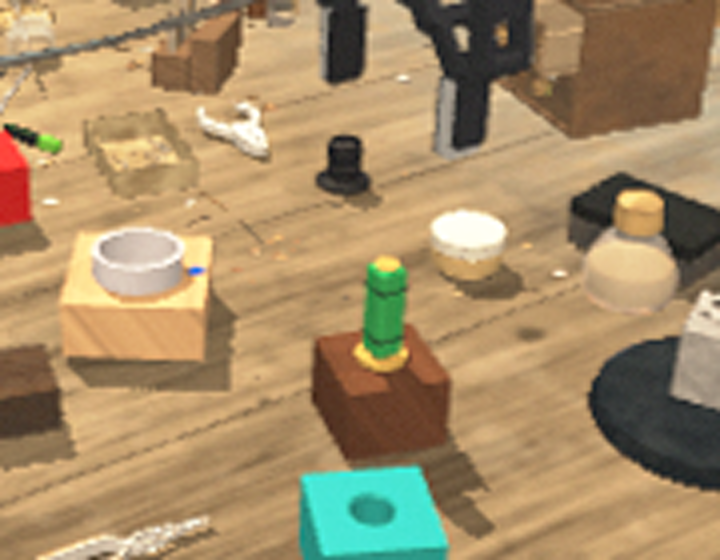

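View pics/w6.png

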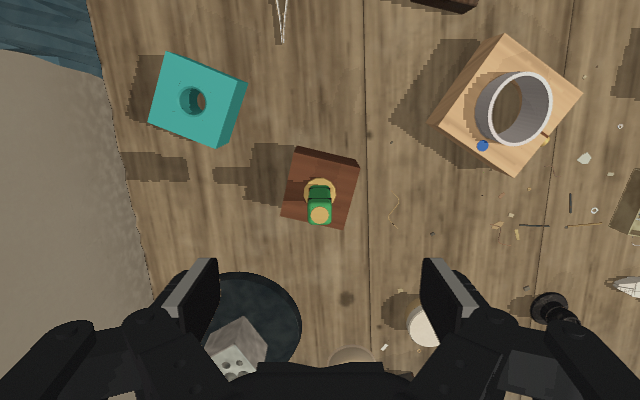

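```bash
python3 -c "
from cell import ctrl
print(ctrl.finish_job(), ctrl.state()['time'])"
```

```text
the job is handed in; nothing more can be done
the job is handed in; nothing more can be done
```

I ran the tool one full lap anticlockwise from the blue dot and about 15° past it. It is back in its brown stand, released, and the job was handed in at about 33 s.

- **Force:** I could only read the force at the end of each short move. Averages there were mostly 2–5 N, and the highest single reading was about 6 N, against the 10 N limit.
- **Weak spots:** Contact was light between about 50° and 80° after the dot, at 1.4–2.8 N. Near 273° it fell to about 0.7 N, close to the sensor noise. I pressed back in at that spot and went on. I think contact held there, but I can't rule out a brief loss just before it. I did not go over that stretch again.
- **Upright:** The gripper stayed vertical throughout, within about 0.05°, and the tool still looked straight in the gripper after the lap.
- **Final checks:** The handle top is at 94.5 mm (94 mm expected when seated), and its position and turn match those before the pick-up within about 0.5 mm and 0.5°. The gripper was fully open with its fingertips about 70 mm above the handle. The loupe, pot and pliers appear within about 2 pixels of their first positions in the side camera, so they look unmoved.

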